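# Load the wardrobe dryer and set it to dry

### The arm

A 6-joint arm with a two-finger parallel gripper is mounted at the origin on the work surface. World frame = base frame: x ahead of the robot, y to its left, z up, the work surface at z = 0. Lengths are in m, angles in rad, forces in N, time in s.
With the tool pointing down it reaches from about 0.375 to 0.975 m from the base axis. Payload 3.8 kg.
Tool frame: the origin (TCP) lies on the centre line of the jaws, within the pads' length; the fingertips stand 11 mm ahead of it and the grasp point (between the pads) lies 8 mm behind it (ctrl.tips_ahead is the distance from the TCP to the fingertips, in m); x points along the fingers, y is the direction in which the jaws open and shut, and the axes are right-handed (so a half turn about x gives the same grasp; the last joint's range is limited). The gripper opens to 88 mm and grips with 3 to 60 N. Pads are 18 mm wide; open, the fingers measure 123 mm over their backs; the gripper's body (75 mm by 187 mm) begins 45 mm behind the grasp point.
Start: joints at [-1.308, 0.264, 1.604, -0, 1.274, -0.037], TCP at [0.199, -0.645, 0.25] pointing down, gripper open.
Joint ranges: [-2.63, 2.63], [-0.94, 2.18], [0.31, 2.57], [-1.31, 4.45], [0, 2.66], [-2.55, 2.55]. Speed limits (rad/s): [2.57, 2.57, 3.14, 3.14, 3.14, 3.14].

### API

Orientations are given as a rotation vector (axis times angle).
In Python, from workcell import ctrl gives the robot as it stands. The module is installed in compiled form; this text tells all that it offers.
- The arm moves only by the tool apply_moves, never from a script. Its argument "rows" is a list of rows, each a list of 7 numbers: the shift along the tool's x, y, z in mm, then the turn, a rotation vector about the tool's x, y, z in degrees, then the gripper's target within -1 to 1 (fully open at 1, half-way at 0, shut at -1). In form: [[dx, dy, dz, ax, ay, az, hand], ...]. A call has 1 to 12 rows; each row is the pose to reach, as a shift and turn from the pose commanded when the call began, along the tool's axes at that moment; what a row does not reach only later rows make up. A row lasts 1/8 s, in which the tool goes at most 62.5 mm and 10.7 degrees, less where a joint would pass 70% of its speed; a pose out of reach is approached as far as the arm can. A call with a gripper value outside its range is refused whole. The fingers move at their own pace and stop on an object; the grip force is fixed at half the most. Time passes only in rows, so rows that repeat a pose let the fingers close. It gives the time, the measured TCP pose, the force and the opening at its end, in the units of the state.
- ctrl.state(): the state, without advancing time (a new reading comes with each control period).
- ctrl.camera(name): name is "scene" or "side" or "wrist"; returns the picture (480x640x3 uint8, blue, green, red); there is no depth.
- ctrl.camera_info(name): a dict with "K" (3x3 intrinsics, pixels), "D" ([k1, k2, p1, p2, k3] as OpenCV has them; the pictures are not rectified), "cam_to_world" (4x4, takes a point from camera to world coordinates). Camera axes: x right, y down, z forward; pixel columns grow to the right and rows downward; lengths in m; the calibration is good to about 2 mm. A picture is of the moment at which its call begins: read the wrist's pose just before it. camera_info takes no time and is no camera call; for the wrist camera it gives the pose at the moment of the call.
- ctrl.hand_in(): hands the job in, once; it reports no verdict.
The state is a dict: "time": time; "joint_pos": joint angles; "qvel": joint speeds; "joint_efforts": joint torques, N m; "eef_pos": TCP position; "ee_rot": TCP orientation; "wrist_force": force on the tool from outside, world axes, zero at the start; "wrist_torque": the same for the moment, N m; "width": finger opening in m.
Only numpy, scipy, OpenCV 4.12 (cv2) and the standard library are available. Lean on these libraries where they do the work, as an engineer would, in place of code of your own. Each camera call takes 0.05 s, during which the arm holds its last target.

### The job

Get the wardrobe dryer going: first take its lever through the zigzag gate into the load slot (one pip, near end of the lane beside the rack). With the lever there, stack all the drying canisters from the tray on the rack as a neat pyramid, lying side by side, three along the bottom in the troughs, the others saddled in the gaps of the layer below, all centred on and square to the rack. Then take the lever back through the gate all the way to the dry slot (three pips, far end of the lane away from the rack), leaving the pyramid standing and the bottle, egg cup, flashlight and lint comb where they are.

Things in the scene. Friction and masses are not known exactly. Their poses are not given: they have to be found in the camera images.
- dryer: Wardrobe dryer, a low white plastic unit fixed to the shelf, 150 mm (x) by 325 mm (y), base plate 10 mm high. Origin on the shelf surface; x points away from the robot when unturned, y left, z up; turned up to 0.2 rad either way. The rack is centred at its y = +80 mm, the lever gate at y = -95 mm.
- rack (a point): Centre of the rack bed's top, 30 mm above the shelf. The raised bed is 50 mm (dryer x) by 170 mm (y), with four grey ridges along x (48 mm long, 11 wide, 10 high, 52 apart) that make three shallow troughs; each takes one canister lying along the dryer's x, its ends overhanging the bed by 7 mm.
- gate (a point): Centre of the gate's top, 56 mm above the shelf: a box 110 (x) by 114 mm (y) with three lanes along the dryer's x, 18 mm wide, 32 apart, joined in a zigzag: the lane beside the rack and the middle lane join only at their far ends (+x), the middle lane and the lane away from the rack only at their near ends (-x). Solid walls elsewhere.
- carriage (a joint): Lever position along the dryer's x (m): -0.030 at the near ends of the lanes, +0.030 at their far ends; 0 in the middle. Dry friction 1.5 N; it stays where it is left. The dividing walls allow crossing to the next lane only within about 4 mm of the proper lane end.
- lever (a joint): Lever position along the dryer's y (m): +0.032 in the lane next to the rack, 0 in the middle lane, -0.032 in the lane away from the rack; about 4 mm play in a lane. Dry friction 1.5 N; it stays where it is left.
- lever_knob (a point): Centre of the lever's black round knob, 26 mm in diameter and 43 mm high (67 to 110 mm above the shelf); this point is 90 mm above the shelf. The lever is a 10 mm stem that always stands upright and slides in the gate. At the start it stands somewhere in the middle lane.
- slot_load (a point): Where the knob's centre is in the LOAD slot: near end of the lane next to the rack, marked by one black pip on the frame.
- slot_dry (a point): Where the knob's centre is in the DRY slot: far end of the lane away from the rack, marked by three black pips on the frame.
- place0 (a point): Centre of a canister lying in the rack: bottom layer, trough farthest from the gate (+y); 54 mm above the shelf.
- place1 (a point): Centre of a canister lying in the rack: bottom layer, middle trough; 54 mm above the shelf.
- place2 (a point): Centre of a canister lying in the rack: bottom layer, trough nearest the gate (-y); 54 mm above the shelf.
- place3 (a point): Centre of a canister lying in the rack: second layer, in the gap between place0 and place1; 94 mm above the shelf.
- place4 (a point): Centre of a canister lying in the rack: second layer, in the gap between place1 and place2; 94 mm above the shelf.
- place5 (a point): Centre of a canister lying in the rack: top, in the gap between place3 and place4; 135 mm above the shelf.
- canister1: Drying canister, an aluminium cylinder with grey end rims, 48 mm in diameter and 64 mm long, 105 to 195 g, lying about crosswise (along y) in a fixed wooden tray (235 by 265 mm, floor 4 mm thick, walls 40 mm high along y, lips 12 mm high along x) on the left at the start. Origin at its centre, x along its axis. The flat ends can be gripped. Four to six are there; absent ones give None.
- canister2: Drying canister, an aluminium cylinder with grey end rims, 48 mm in diameter and 64 mm long, 105 to 195 g, lying about crosswise (along y) in a fixed wooden tray (235 by 265 mm, floor 4 mm thick, walls 40 mm high along y, lips 12 mm high along x) on the left at the start. Origin at its centre, x along its axis. The flat ends can be gripped. Four to six are there; absent ones give None.
- canister3: Drying canister, an aluminium cylinder with grey end rims, 48 mm in diameter and 64 mm long, 105 to 195 g, lying about crosswise (along y) in a fixed wooden tray (235 by 265 mm, floor 4 mm thick, walls 40 mm high along y, lips 12 mm high along x) on the left at the start. Origin at its centre, x along its axis. The flat ends can be gripped. Four to six are there; absent ones give None.
- canister4: Drying canister, an aluminium cylinder with grey end rims, 48 mm in diameter and 64 mm long, 105 to 195 g, lying about crosswise (along y) in a fixed wooden tray (235 by 265 mm, floor 4 mm thick, walls 40 mm high along y, lips 12 mm high along x) on the left at the start. Origin at its centre, x along its axis. The flat ends can be gripped. Four to six are there; absent ones give None.
- canister5: Drying canister, an aluminium cylinder with grey end rims, 48 mm in diameter and 64 mm long, 105 to 195 g, lying about crosswise (along y) in a fixed wooden tray (235 by 265 mm, floor 4 mm thick, walls 40 mm high along y, lips 12 mm high along x) on the left at the start. Origin at its centre, x along its axis. The flat ends can be gripped. Four to six are there; absent ones give None.
- canister6: Drying canister, an aluminium cylinder with grey end rims, 48 mm in diameter and 64 mm long, 105 to 195 g, lying about crosswise (along y) in a fixed wooden tray (235 by 265 mm, floor 4 mm thick, walls 40 mm high along y, lips 12 mm high along x) on the left at the start. Origin at its centre, x along its axis. The flat ends can be gripped. Four to six are there; absent ones give None.
- bottle: Green glass bottle with a white twist cap, 60 mm wide, 170 mm tall, upright; origin at its foot. Bystander.
- egg_cup: White ceramic egg cup, 50 mm wide, 62 mm tall; origin at its foot. Bystander.
- flashlight: Black plastic flashlight with a toggle switch lying on the shelf, 140 mm long, 42 mm thick; origin under its middle, x along it. Bystander.
- lint_comb: Steel lint comb lying flat, 110 mm long, 90 mm wide, 12 mm thick; origin under its head. Bystander.
Mind the look-alikes: they are no part of the job. Leave any blue look-alike of the canister1 alone.

How it is judged:
On the way, in this order (a step that is already met when the one before it is completed fails the run):
1. the lever is in the load slot, before the canisters are stacked (horizontal distance between lever_knob and slot_load below 0.009 m), for 0.2 s.
2. with the lever in the load slot, all canisters lie in the pyramid ((distance between canister1 and place0 below 0.013 m or distance between canister1 and place1 below 0.013 m or distance between canister1 and place2 below 0.013 m or distance between canister1 and place3 below 0.013 m or distance between canister1 and place4 below 0.013 m or distance between canister1 and place5 below 0.013 m) and (distance between canister2 and place0 below 0.013 m or distance between canister2 and place1 below 0.013 m or distance between canister2 and place2 below 0.013 m or distance between canister2 and place3 below 0.013 m or distance between canister2 and place4 below 0.013 m or distance between canister2 and place5 below 0.013 m) and (distance between canister3 and place0 below 0.013 m or distance between canister3 and place1 below 0.013 m or distance between canister3 and place2 below 0.013 m or distance between canister3 and place3 below 0.013 m or distance between canister3 and place4 below 0.013 m or distance between canister3 and place5 below 0.013 m) and (distance between canister4 and place0 below 0.013 m or distance between canister4 and place1 below 0.013 m or distance between canister4 and place2 below 0.013 m or distance between canister4 and place3 below 0.013 m or distance between canister4 and place4 below 0.013 m or distance between canister4 and place5 below 0.013 m) and (distance between canister5 and place0 below 0.013 m or distance between canister5 and place1 below 0.013 m or distance between canister5 and place2 below 0.013 m or distance between canister5 and place3 below 0.013 m or distance between canister5 and place4 below 0.013 m or distance between canister5 and place5 below 0.013 m) and (distance between canister6 and place0 below 0.013 m or distance between canister6 and place1 below 0.013 m or distance between canister6 and place2 below 0.013 m or distance between canister6 and place3 below 0.013 m or distance between canister6 and place4 below 0.013 m or distance between canister6 and place5 below 0.013 m) and angle between the x axis of each of canister1, canister2, canister3, canister4, canister5, canister6 and the x axis of dryer, either way round below 0.2 rad and horizontal distance between lever_knob and slot_load below 0.009 m), for 0.3 s.
3. the lever is in the dry slot (horizontal distance between lever_knob and slot_dry below 0.009 m), for 0.2 s.
At the end, for the whole second after the job is handed in: The lever knob is within 9 mm of the dry slot's end point, and every canister present lies at rest within 13 mm of one of the six places of the pyramid, its axis within 0.2 rad of the dryer's x ((distance between canister1 and place0 below 0.013 m or distance between canister1 and place1 below 0.013 m or distance between canister1 and place2 below 0.013 m or distance between canister1 and place3 below 0.013 m or distance between canister1 and place4 below 0.013 m or distance between canister1 and place5 below 0.013 m) and (distance between canister2 and place0 below 0.013 m or distance between canister2 and place1 below 0.013 m or distance between canister2 and place2 below 0.013 m or distance between canister2 and place3 below 0.013 m or distance between canister2 and place4 below 0.013 m or distance between canister2 and place5 below 0.013 m) and (distance between canister3 and place0 below 0.013 m or distance between canister3 and place1 below 0.013 m or distance between canister3 and place2 below 0.013 m or distance between canister3 and place3 below 0.013 m or distance between canister3 and place4 below 0.013 m or distance between canister3 and place5 below 0.013 m) and (distance between canister4 and place0 below 0.013 m or distance between canister4 and place1 below 0.013 m or distance between canister4 and place2 below 0.013 m or distance between canister4 and place3 below 0.013 m or distance between canister4 and place4 below 0.013 m or distance between canister4 and place5 below 0.013 m) and (distance between canister5 and place0 below 0.013 m or distance between canister5 and place1 below 0.013 m or distance between canister5 and place2 below 0.013 m or distance between canister5 and place3 below 0.013 m or distance between canister5 and place4 below 0.013 m or distance between canister5 and place5 below 0.013 m) and (distance between canister6 and place0 below 0.013 m or distance between canister6 and place1 below 0.013 m or distance between canister6 and place2 below 0.013 m or distance between canister6 and place3 below 0.013 m or distance between canister6 and place4 below 0.013 m or distance between canister6 and place5 below 0.013 m) and angle between the x axis of each of canister1, canister2, canister3, canister4, canister5, canister6 and the x axis of dryer, either way round below 0.2 rad and linear speed of each of canister1, canister2, canister3, canister4, canister5, canister6 below 0.02 m/s and horizontal distance between lever_knob and slot_dry below 0.009 m); the robot touches nothing.
It fails at once if the green glass bottle is pushed more than 5 cm (distance of bottle from where it was at the start of the episode above 0.05 m).
It fails at once if the egg cup is pushed more than 5 cm (distance of egg_cup from where it was at the start of the episode above 0.05 m).
It fails at once if the flashlight is pushed more than 5 cm (distance of flashlight from where it was at the start of the episode above 0.05 m).
It fails at once if the lint comb is pushed more than 5 cm (distance of lint_comb from where it was at the start of the episode above 0.05 m).
It fails at once if the bottle or the egg cup is tipped over (angle between any of bottle, egg_cup's own z axis and vertical above 0.6 rad).
Of canister1, canister2, canister3, canister4, canister5, canister6 only 4 to 6 are there at a start; the rules pass over those that are not, and their reading is None.
At some moment in a run one of canister1, canister2, canister3, canister4, canister5, canister6 may be knocked a few centimetres aside while the robot is not near it.
Once in a run the grip may slacken for a moment while it holds something.
It also fails if it takes over 210 s, if anything falls off the work surface, if the arm or the gripper's body presses on something with over 40 N, if the wrist force passes 120 N, or if a joint passes its speed limit or range.

## Working session

There is one attempt and no reset: what is moved stays moved. The work goes in short steps, Python scripts to look and compute and a tool call to move; the robot and the scene stay as the last step left them, time stands still between calls to the robot, and variables do not carry over. Pictures are saved under pics/ and viewed, and the job is handed in when it is done.

Besides the shell and the picture viewer there is one more tool, called as name(argument=value, ...), one argument or row to a line, values as JSON. apply_moves: Moves the arm, as the interface text tells. Its arguments: {"type":"object","properties":{"rows":{"type":"array"}},"required":["rows"]}

```bash
mkdir -p pics; cat > h.py <<'E'
import numpy as np, cv2
from workcell import ctrl
from scipy.spatial.transform import Rotation as R
def shot(n,f):
    inf=ctrl.camera_info(n); im=ctrl.camera(n); cv2.imwrite('pics/'+f,im); np.savez('pics/'+f+'.npz',K=inf['K'],D=inf['D'],T=inf['cam_to_world']); return im,inf
def load(f):
    z=np.load('pics/'+f+'.npz'); return cv2.imread('pics/'+f),dict(K=z['K'],D=z['D'],cam_to_world=z['T'])
def ray(inf,px):
    px=np.array(px,float).reshape(-1,1,2)
    u=cv2.undistortPoints(px,np.array(inf['K'],float),np.array(inf['D'],float)).reshape(-1,2)
    T=np.array(inf['cam_to_world']); d=np.c_[u,np.ones(len(u))]@T[:3,:3].T
    return T[:3,3],d
def onz(inf,px,z):
    o,d=ray(inf,px); return o+d*((z-o[2])/d[:,2])[:,None]
def proj(inf,P):
    T=np.linalg.inv(np.array(inf['cam_to_world'])); 
    p,_=cv2.projectPoints(np.array(P,float).reshape(-1,1,3),R.from_matrix(T[:3,:3]).as_rotvec(),T[:3,3],np.array(inf['K'],float),np.array(inf['D'],float)); return p.reshape(-1,2)
E
python3 - <<'E'
from h import *
s=ctrl.state(); print({k:np.round(v,3) for k,v in s.items()},ctrl.tips_ahead)
print(R.from_rotvec(s['ee_rot']).as_matrix().round(3))
for n in ['scene','side','wrist']:
    im,i=shot(n,n+'0.png'); print(n,np.array(i['cam_to_world']).round(3).tolist(),np.array(i['K']).round(0).tolist())
E
```

```text
{'time': np.float64(0.0), 'joint_pos': array([-1.308,  0.265,  1.605, -0.   ,  1.274, -0.037]), 'qvel': array([ 0.001,  0.   , -0.001,  0.001, -0.001, -0.002]), 'joint_efforts': array([ 1.0000e-03, -5.0211e+01, -3.5688e+01,  7.3000e-02,  2.9000e-02,
       -0.0000e+00]), 'eef_pos': array([ 0.199, -0.644,  0.248]), 'ee_rot': array([ 2.061,  0.314, -2.061]), 'wrist_force': array([-0.51 , -0.579, -0.225]), 'wrist_torque': array([ 0.033, -0.018, -0.052]), 'width': np.float64(0.088)} 0.011
[[-0.001  0.295 -0.955]
 [ 0.002 -0.955 -0.295]
 [-1.    -0.002 -0.   ]]
scene [[0.057, 0.784, -0.618, 1.282], [0.998, -0.05, 0.028, -0.051], [-0.009, -0.618, -0.786, 1.083], [0.0, 0.0, 0.0, 1.0]] [[498.0, 0.0, 328.0], [0.0, 498.0, 240.0], [0.0, 0.0, 1.0]]
side [[-0.507, 0.608, -0.611, 1.562], [0.862, 0.354, -0.363, 0.625], [-0.005, -0.711, -0.704, 1.311], [0.0, 0.0, 0.0, 1.0]] [[584.0, 0.0, 323.0], [0.0, 584.0, 239.0], [0.0, 0.0, 1.0]]
wrist [[0.294, -0.905, -0.307, 0.279], [-0.956, -0.28, -0.092, -0.62], [-0.003, 0.32, -0.947, 0.384], [0.0, 0.0, 0.0, 1.0]] [[381.0, 0.0, 321.0], [0.0, 381.0, 237.0], [0.0, 0.0, 1.0]]
```

View pics/scene0.png

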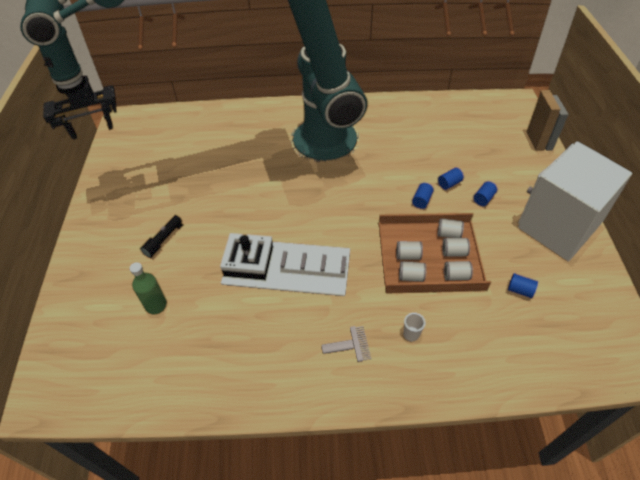

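View pics/side0.png

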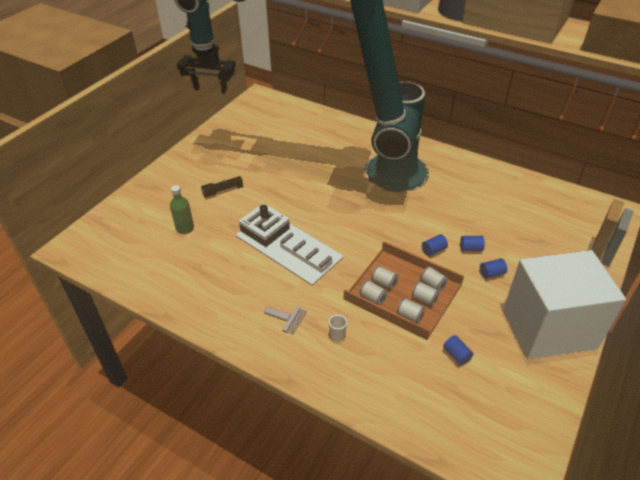

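View pics/wrist0.png

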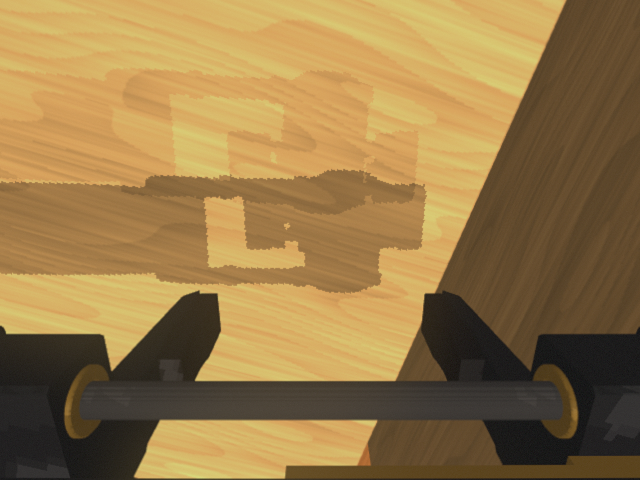

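Five grey canisters are in the tray, in the scene view at (409,251), (450,229), (456,247), (412,271) and (458,270). The blue look-alikes lie outside it at (451,178), (424,196), (486,194) and (523,286), so I leave those alone. The lever knob is at (245,243). Next I check with a close crop.

```bash
python3 - <<'E'
from h import *
im,i=load('scene0.png')
cv2.imwrite('pics/c1.png',cv2.resize(im[225:300,210:360],None,fx=5.3,fy=5.3,interpolation=cv2.INTER_CUBIC))
cv2.imwrite('pics/c2.png',cv2.resize(im[205:300,370:495],None,fx=6,fy=6,interpolation=cv2.INTER_CUBIC))
E
```

```text
(no output)
```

View pics/c1.png

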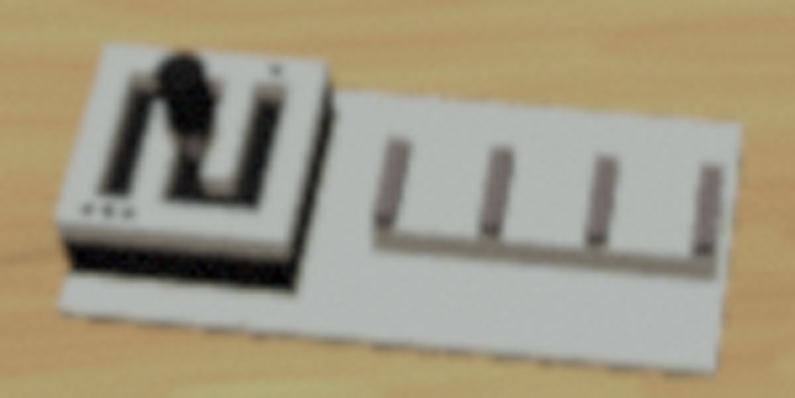

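View pics/c2.png

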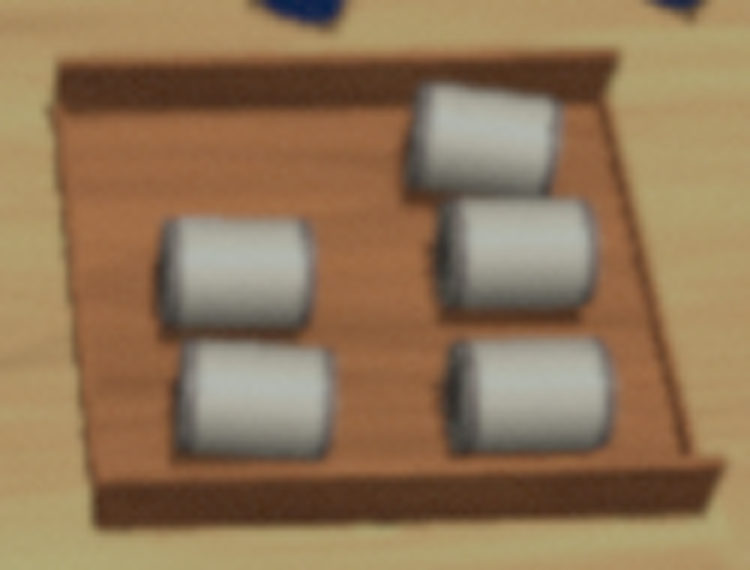

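```bash
python3 - <<'E'
from h import *
im,i=load('scene0.png')
c=np.array([[60,313],[715,370],[742,125]])/5.3+[210,225]
P=onz(i,c,0.01); print(P.round(4))
y=P[1]-P[0]; yaw=np.arctan2(-y[0],y[1]); print(yaw,np.linalg.norm(y),np.linalg.norm(P[2]-P[1]))
ctr=(P[0]+P[2])/2; print('ctr',ctr)
G=onz(i,np.array([[105,45],[330,62],[295,247],[60,228]])/5.3+[210,225],.056);print('gate',G.round(4),G.mean(0))
K=onz(i,np.array([[183,75]])/5.3+[210,225],.11);print('knobtop',K)
t=np.array([[490,140],[235,275],[258,400],[520,255],[530,395]])/6.+[370,205]
print(onz(i,t,.028+.01))
E
```

```text
[[ 0.5662 -0.2958  0.01  ]
 [ 0.6177  0.0203  0.01  ]
 [ 0.4724  0.0455  0.01  ]]
-0.16167662219869425 0.3203100277694007 0.1474979927118724
ctr [ 0.51929462 -0.12514404  0.01      ]
gate [[ 0.4364 -0.2744  0.056 ]
 [ 0.4547 -0.1605  0.056 ]
 [ 0.566  -0.1758  0.056 ]
 [ 0.5482 -0.2888  0.056 ]] [ 0.50132529 -0.22486438  0.056     ]
knobtop [[ 0.50162506 -0.22428175  0.11      ]]
[[0.44217848 0.32656214 0.038     ]
 [0.51091393 0.19772135 0.038     ]
 [0.57744456 0.19711602 0.038     ]
 [0.5081742  0.32604207 0.038     ]
 [0.58270863 0.31416571 0.038     ]]
```

```bash
cat >> h.py <<'E'
def go(p,yaw):
    """print move to world p with tool y at world angle yaw (rad)"""
    s=ctrl.state(); R0=R.from_rotvec(s['ee_rot'])
    y=np.array([np.cos(yaw),np.sin(yaw),0]); x=np.array([0,0,-1.]); M=np.c_[x,y,np.cross(x,y)]
    d=R0.inv().apply(np.array(p)-s['eef_pos'])*1000; r=(R0.inv()*R.from_matrix(M)).as_rotvec(degrees=True)
    print('t%.1f'%s['time'],'at',s['eef_pos'].round(4),'shift',d.round(1),'turn',r.round(1),'w',round(float(s['width'])*1000,1),'F',s['wrist_force'].round(1))
E
python3 - <<'E'
from h import *
go([.54,0,.3],-.16)
go([.54,0.015,.33],-.16)
E
```

```text
t0.1 at [ 0.1992 -0.6444  0.2487] shift [ -50.4 -515.1 -515.9] turn [-63.7  -0.1   0.1] w 88.3 F [ 1.   0.5 -0.3]
t0.1 at [ 0.1992 -0.6444  0.2487] shift [ -80.4 -529.4 -520.3] turn [-63.7  -0.1   0.1] w 88.3 F [ 1.   0.5 -0.3]
```

apply_moves(
  rows=[
    [-50, -40, -40, -6, 0, 0, 1],
    [-70, -80, -80, -12, 0, 0, 1],
    [-70, -120, -120, -18, 0, 0, 1],
    [-70, -160, -160, -24, 0, 0, 1],
    [-70, -200, -200, -30, 0, 0, 1],
    [-70, -250, -240, -36, 0, 0, 1],
    [-70, -300, -290, -42, 0, 0, 1],
    [-70, -350, -340, -48, 0, 0, 1],
    [-70, -400, -390, -53, 0, 0, 1],
    [-70, -450, -440, -58, 0, 0, 1],
    [-75, -490, -480, -61, 0, 0, 1],
    [-80, -529, -520, -63.7, 0, 0, 1],
  ],
)

```text
time: 1.65
eef_pos: [0.5298, -0.0033, 0.3278]
ee_rot: [1.324, 1.131, -1.324]
wrist_force: [0.3, -1.0, 0.1]
width: 0.0881
```

```bash
python3 - <<'E'
from h import *
go([.54,0.015,.33],-.16)
shot('wrist','w1.png')
E
```

```text
t1.6 at [ 0.5298 -0.0033  0.3278] shift [ -2.2   7.2 -19.7] turn [0.2 0.  0. ] w 88.1 F [ 0.3 -1.   0.1]
```

View pics/w1.png

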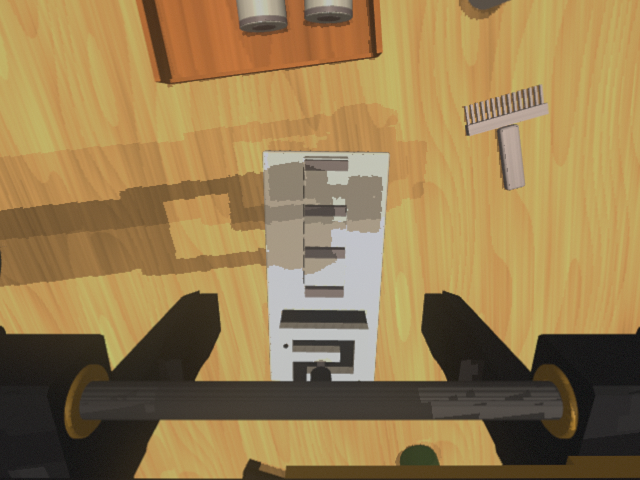

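apply_moves(
  rows=[
    [0, 0, 50, 0, 0, 0, 1],
    [0, 0, 100, 0, 0, 0, 1],
    [0, 0, 130, 0, 0, 0, 1],
    [0, 0, 130, 0, 0, 0, 1],
    [0, 0, 130, 0, 0, 0, 1],
  ],
)

```text
time: 2.33
eef_pos: [0.5087, -0.1334, 0.3277]
ee_rot: [1.326, 1.13, -1.326]
wrist_force: [-0.3, 0.3, 0.8]
width: 0.0878
```

```bash
python3 - <<'E'
from h import *
im,i=shot('wrist','w2.png'); go([.5,-.2,.33],-.16)
cv2.imwrite('pics/w2c.png',cv2.resize(im[40:340,200:440],None,fx=2.0,fy=2.0,interpolation=cv2.INTER_CUBIC))
E
```

```text
t2.4 at [ 0.5088 -0.133   0.3278] shift [-2.2  1.9 67.5] turn [ 0.1 -0.   0. ] w 87.8 F [-0.1 -0.4 -1. ]
```

View pics/w2c.png

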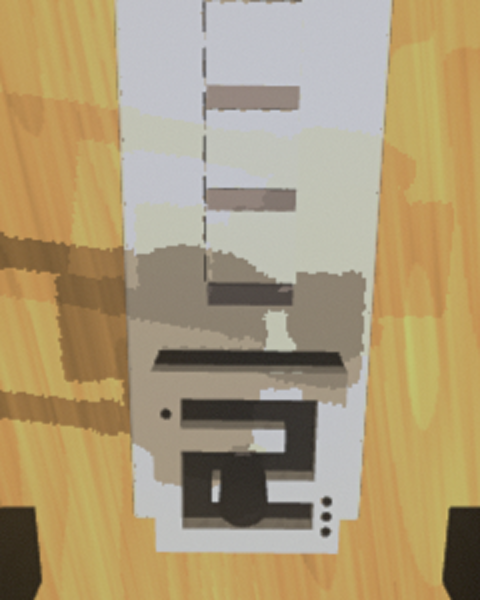

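```bash
python3 - <<'E'
from h import *
im,i=load('w2.png')
f=lambda pts,z: onz(i,np.array(pts)/2.+[200,40],z)
g=f([[249,464],[166,414],[326,517],[166,414]],.056); print('gate',g.round(4))
G=f([[157,552],[339,552]],.056); print('gate edge',G.round(4), np.linalg.norm(G[1]-G[0]))
r=f([[252.5,97],[251,199],[250.5,293.5]],.04); print('ridges',r.round(4),np.diff(r,axis=0).round(4))
d=G[1]-G[0]; print('yaw',np.arctan2(d[1],d[0])); d=r[0]-r[2]; print('yaw r',np.arctan2(-d[0],d[1]))
b=f([[118,50],[390,50],[134,510],[360,510]],.01); print('base',b.round(4)); m1=(b[0]+b[1])/2;m2=(b[2]+b[3])/2; d=m1-m2; print(np.arctan2(-d[0],d[1]),np.linalg.norm(b[1]-b[0]),np.linalg.norm(b[3]-b[2]))
k=f([[240,465]],.11); print('knobtop?',k)
k=f([[245,514]],.11); print('knobtop?',k)
E
```

```text
gate [[ 0.4974 -0.2284  0.056 ]
 [ 0.4556 -0.1903  0.056 ]
 [ 0.5373 -0.2697  0.056 ]
 [ 0.4556 -0.1903  0.056 ]]
gate edge [[ 0.4332 -0.2769  0.056 ]
 [ 0.5421 -0.2945  0.056 ]] 0.11027771399016112
ridges [[ 0.5306 -0.0314  0.04  ]
 [ 0.5218 -0.082   0.04  ]
 [ 0.5135 -0.1328  0.04  ]] [[-0.0088 -0.0506 -0.    ]
 [-0.0083 -0.0508  0.    ]]
yaw -0.16021725456458394
yaw r -0.1669377613347179
base [[ 0.4626  0.0054  0.01  ]
 [ 0.6089 -0.0183  0.01  ]
 [ 0.4143 -0.2691  0.01  ]
 [ 0.5618 -0.2929  0.01  ]]
-0.1720043086785696 0.1482500398452505 0.14942367668217918
knobtop? [[ 0.49604435 -0.20467595  0.11      ]]
knobtop? [[ 0.49417083 -0.23227263  0.11      ]]
```

```bash
cat >> h.py <<'E'
YAW=-.165; O=np.array([.5126,-.1353])
ex=np.array([np.cos(YAW),np.sin(YAW)]); ey=np.array([-np.sin(YAW),np.cos(YAW)])
def D(x,y,z): return np.r_[O+x/1000*ex+y/1000*ey,z/1000]
def loc(p): d=(np.array(p)[:2]-O)*1000; return np.array([d@ex,d@ey]).round(1)
E
python3 - <<'E'
from h import *
go(D(-1,-95,90),YAW)
E
```

```text
t2.4 at [ 0.5088 -0.133   0.3278] shift [237.7   2.6  96.8] turn [ 0.3 -0.   0. ] w 87.8 F [-0.1 -0.4 -1. ]
```

apply_moves(
  rows=[
    [30, 2, 50, 0, 0, 0, 1],
    [60, 2.5, 90, 0, 0, 0, 1],
    [110, 2.5, 97, 0, 0, 0, 1],
    [150, 2.5, 97, 0, 0, 0, 1],
    [190, 2.5, 97, 0, 0, 0, 1],
    [220, 2.5, 97, 0, 0, 0, 1],
    [238, 2.5, 97, 0, 0, 0, 1],
    [238, 2.5, 97, 0, 0, 0, 1],
    [238, 2.5, 97, 0, 0, 0, 1],
  ],
)

```text
time: 3.5
eef_pos: [0.4971, -0.2301, 0.0913]
ee_rot: [1.325, 1.128, -1.324]
wrist_force: [-1.2, -0.6, 0.2]
width: 0.0881
```

```bash
python3 - <<'E'
from h import *
im,i=shot('wrist','w3.png'); go(D(-1,-95,90),YAW)
E
```

```text
t3.5 at [ 0.4972 -0.2303  0.0916] shift [ 1.6 -1.5 -1.2] turn [ 0.4  0.  -0.2] w 87.9 F [-0.   0.7  0.5]
```

View pics/w3.png

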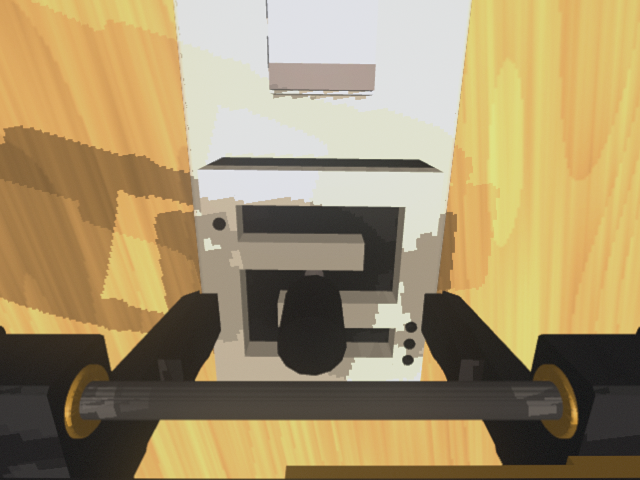

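The knob is between the fingers at (312,325), and the one-pip slot is at (219,224). I close on it.

apply_moves(
  rows=[
    [0, -3, -1, 0, 0, 0, 0],
    [0, -3, -1, 0, 0, 0, -0.5],
    [0, -3, -1, 0, 0, 0, -1],
    [0, -3, -1, 0, 0, 0, -1],
    [0, -3, -1, 0, 0, 0, -1],
    [0, -3, -1, 0, 0, 0, -1],
    [0, -3, -1, 0, 0, 0, -1],
  ],
)

```text
time: 4.42
eef_pos: [0.4933, -0.2284, 0.09]
ee_rot: [1.326, 1.129, -1.325]
wrist_force: [0.8, 0.0, -0.0]
width: 0.025
```

```bash
python3 - <<'E'
from h import *
go(D(30,-95,90),YAW);s=ctrl.state(); print(loc(s['eef_pos']))
E
```

```text
t4.4 at [ 0.4933 -0.2284  0.09  ] shift [-0.  33.8  0.1] turn [ 0.3 -0.  -0. ] w 25.0 F [ 0.8  0.  -0. ]
[ -3.8 -95.1]
```

apply_moves(
  rows=[
    [0, 8, 0, 0, 0, 0, -1],
    [0, 16, 0, 0, 0, 0, -1],
    [0, 24, 0, 0, 0, 0, -1],
    [0, 30, 0, 0, 0, 0, -1],
    [0, 34, 0, 0, 0, 0, -1],
    [0, 36, 0, 0, 0, 0, -1],
    [0, 36, 0, 0, 0, 0, -1],
  ],
)

```text
time: 5.3
eef_pos: [0.527, -0.2338, 0.0899]
ee_rot: [1.324, 1.133, -1.328]
wrist_force: [-6.8, -0.4, 5.6]
width: 0.0251
```

```bash
python3 - <<'E'
from h import *
go(D(30,-63,90),YAW);s=ctrl.state(); print(loc(s['eef_pos']))
E
```

```text
t5.3 at [ 0.527  -0.2338  0.0899] shift [ -0.1  -0.2 -31.8] turn [ 0.4 -0.   0.2] w 25.1 F [-6.8 -0.4  5.6]
[ 30.4 -94.8]
```

apply_moves(
  rows=[
    [0, -1, -8, 0, 0, 0, -1],
    [0, -1, -16, 0, 0, 0, -1],
    [0, -1, -24, 0, 0, 0, -1],
    [0, -1, -32, 0, 0, 0, -1],
    [0, -1, -32, 0, 0, 0, -1],
    [0, -12, -32, 0, 0, 0, -1],
    [0, -24, -32, 0, 0, 0, -1],
    [0, -36, -32, 0, 0, 0, -1],
    [0, -48, -32, 0, 0, 0, -1],
    [0, -58, -32, 0, 0, 0, -1],
    [0, -61.5, -32, 0, 0, 0, -1],
    [0, -61.5, -32, 0, 0, 0, -1],
  ],
)

```text
time: 6.8
eef_pos: [0.4725, -0.1924, 0.09]
ee_rot: [1.326, 1.13, -1.326]
wrist_force: [0.5, 0.2, -1.9]
width: 0.0253
```

```bash
python3 - <<'E'
from h import *
go(D(-30,-63,90),YAW);s=ctrl.state(); print(loc(s['eef_pos']))
shot('wrist','w4.png')
E
```

```text
t6.8 at [ 0.4725 -0.1924  0.09  ] shift [-0.   0.1  0.1] turn [ 0.3 -0.   0. ] w 25.3 F [ 0.5  0.2 -1.9]
[-30.1 -62.9]
```

View pics/w4.png

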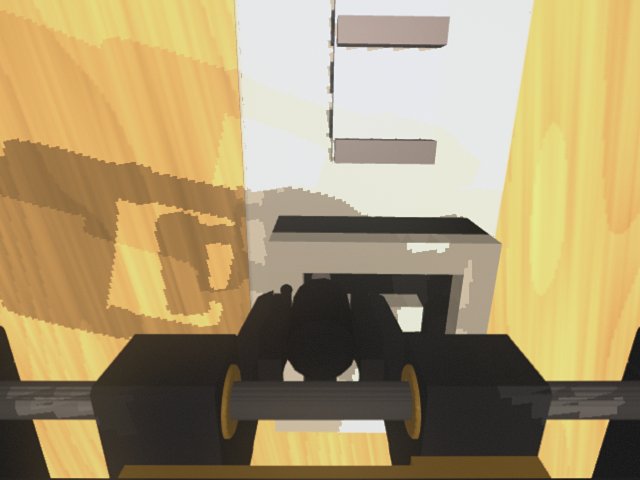

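apply_moves(
  rows=[
    [0, 0, 0, 0, 0, 0, -1],
    [0, 0, 0, 0, 0, 0, -0.3],
    [0, 0, 0, 0, 0, 0, 0.3],
    [0, 0, 0, 0, 0, 0, 0.8],
    [0, 0, 0, 0, 0, 0, 0.8],
    [-20, 0, 0, 0, 0, 0, 0.8],
    [-60, 0, 0, 0, 0, 0, 1],
    [-120, 0, 0, 0, 0, 0, 1],
    [-180, 0, 0, 0, 0, 0, 1],
    [-240, 0, 0, 0, 0, 0, 1],
    [-240, 0, 0, 0, 0, 0, 1],
  ],
)

```text
time: 8.22
eef_pos: [0.4758, -0.1941, 0.3369]
ee_rot: [1.328, 1.118, -1.319]
wrist_force: [0.8, 0.4, -0.1]
width: 0.0884
```

```bash
python3 - <<'E'
from h import *
shot('scene','s1.png')
go([.53,.26,.33],np.pi/2)
E
```

```text
t8.3 at [ 0.4744 -0.1934  0.3332] shift [   2.3  -17.  -456.5] turn [-99.1   0.4  -0.2] w 88.2 F [ 0.1  0.3 -0.7]
```

apply_moves(
  rows=[
    [0, -2, -40, -9, 0, 0, 1],
    [0, -4, -80, -18, 0, 0, 1],
    [0, -6, -120, -27, 0, 0, 1],
    [0, -8, -160, -36, 0, 0, 1],
    [0, -9, -200, -45, 0, 0, 1],
    [0, -10, -240, -54, 0, 0, 1],
    [0, -12, -280, -63, 0, 0, 1],
    [0, -13, -320, -72, 0, 0, 1],
    [0, -14, -360, -81, 0, 0, 1],
    [0, -15, -400, -90, 0, 0, 1],
    [0, -16, -430, -96, 0, 0, 1],
    [2, -17, -456, -99, 0, 0, 1],
  ],
)

```text
time: 9.78
eef_pos: [0.5276, 0.261, 0.325]
ee_rot: [-0.002, 1.575, -0.001]
wrist_force: [0.7, -0.6, 0.5]
width: 0.0881
```

apply_moves(
  rows=[
    [0, 0, 0, 0, 0, 0, 1],
    [0, 0, 0, 0, 0, 0, 1],
  ],
)

```text
time: 10.02
eef_pos: [0.5278, 0.2594, 0.3262]
ee_rot: [0.001, 1.573, -0.004]
wrist_force: [-1.2, -0.3, -0.4]
width: 0.0884
```

```bash
python3 - <<'E'
from h import *
shot('wrist','w5.png')
go([.53,.26,.33],np.pi/2); print(ctrl.state()['joint_pos'].round(2))
E
```

```text
t10.1 at [0.5281 0.2592 0.3268] shift [-3.2  0.8  1.9] turn [-0.2 -0.1  0.1] w 88.1 F [-0.7 -0.  -0.7]
[ 0.41  0.06  1.69 -0.    1.39 -1.15]
```

View pics/w5.png

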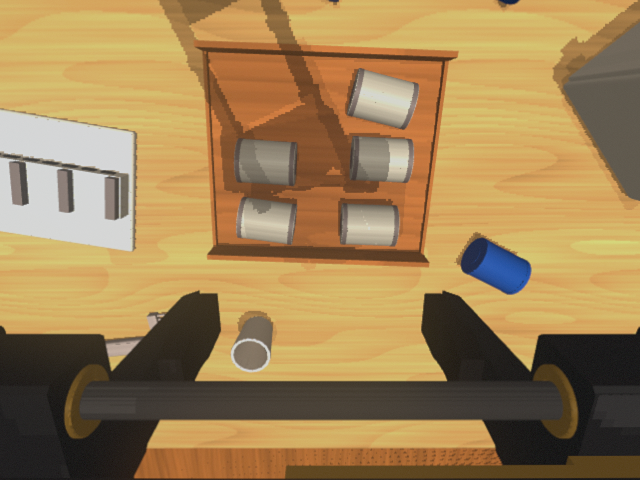

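View pics/s1.png

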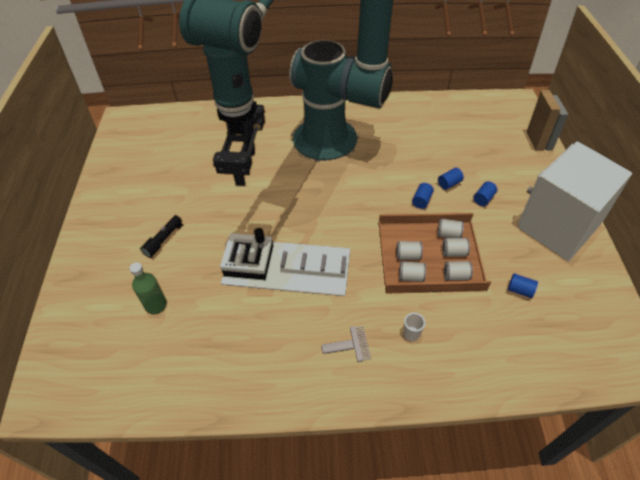

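```bash
cat >> h.py <<'E'
def cans(im,i,roi,zc=.028,amin=1500):
    hsv=cv2.cvtColor(im,cv2.COLOR_BGR2HSV); x0,y0,x1,y1=roi
    m=np.zeros(im.shape[:2],np.uint8); m[y0:y1,x0:x1]=(hsv[y0:y1,x0:x1,1]<75)*255
    m=cv2.morphologyEx(m,cv2.MORPH_OPEN,np.ones((5,5)))
    for c in cv2.findContours(m,cv2.RETR_EXTERNAL,cv2.CHAIN_APPROX_NONE)[0]:
        if cv2.contourArea(c)<amin: continue
        r=cv2.minAreaRect(c); b=cv2.boxPoints(r); P=onz(i,r[0],zc)[0]
        e=[b[1]-b[0],b[2]-b[1]]; k=int(np.linalg.norm(e[1])>np.linalg.norm(e[0]))
        q=onz(i,[r[0]-e[k]/2,r[0]+e[k]/2],zc); d=q[1]-q[0]; a=np.arctan2(d[1],d[0])%np.pi
        print(np.round(r[0]),'size',np.round(r[1]),'world',P.round(4),'axis',round(a,3),'len',np.linalg.norm(d).round(3))
E
python3 - <<'E'
from h import *
cans(*load('w5.png'),(212,55,440,248))
E
```

```text
[369. 224.] size [58. 40.] world [0.5737 0.3171 0.028 ] axis 1.532 len 0.069
[266. 220.] size [58. 40.] world [0.568  0.1941 0.028 ] axis 1.423 len 0.068
[265. 162.] size [62. 43.] world [0.4996 0.1966 0.028 ] axis 1.501 len 0.07
[382. 159.] size [63. 43.] world [0.4972 0.3281 0.028 ] axis 1.51 len 0.071
[383.  99.] size [65. 47.] world [0.4337 0.3269 0.028 ] axis 1.333 len 0.07
```

```bash
python3 - <<'E'
from h import *
go([.568,.1945,.029],1.46)
i=load('w5.png')[1]; print(onz(i,[[255,350],[268,325],[210,200],[432,200]],0.01).round(3))
E
```

```text
t10.1 at [0.5281 0.2592 0.3268] shift [297.8 -64.2  40.7] turn [ 6.2 -0.1  0.1] w 88.1 F [-0.7 -0.  -0.7]
[[0.76  0.167 0.01 ]
 [0.721 0.187 0.01 ]
 [0.548 0.125 0.01 ]
 [0.548 0.394 0.01 ]]
```

apply_moves(
  rows=[
    [40, -32, 20, 3, 0, 0, 1],
    [80, -64, 41, 6, 0, 0, 1],
    [130, -64, 41, 6, 0, 0, 1],
    [180, -64, 41, 6, 0, 0, 1],
    [225, -64, 41, 6, 0, 0, 1],
    [260, -64, 41, 6, 0, 0, 1],
    [285, -64, 41, 6, 0, 0, 1],
    [298, -64, 41, 6, 0, 0, 1],
    [298, -64, 41, 6, 0, 0, 1],
    [298, -64, 41, 6, 0, 0, 1],
  ],
)

```text
time: 11.32
eef_pos: [0.5705, 0.1961, 0.0314]
ee_rot: [0.085, 1.567, -0.084]
wrist_force: [-0.4, 0.4, 0.3]
width: 0.0883
```

```bash
python3 - <<'E'
from h import *
shot('wrist','w6.png')
go([.568,.1945,.029],1.46)
E
```

```text
t11.4 at [0.5706 0.1963 0.0316] shift [ 2.6 -2.1 -2.4] turn [ 0.2  0.1 -0.1] w 88.4 F [ 0.5 -0.4 -0.4]
```

View pics/w6.png

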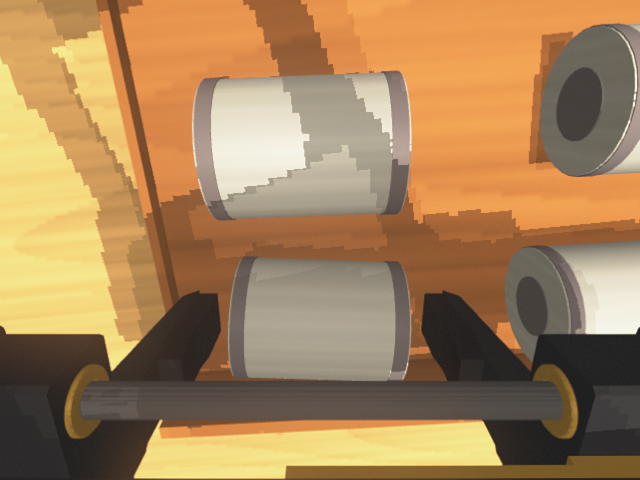

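```bash
python3 - <<'E'
from h import *
i=load('w6.png')[1]; print(onz(i,[[319,319]],.028), proj(i,[[.5706,.1963,.0316]]))
E
```

```text
[[0.56933726 0.19595809 0.028     ]] [[320.15285589 326.27614757]]
```

apply_moves(
  rows=[
    [2, 0, -1.5, 0, 0, 0, 0.5],
    [2, 0, -1.5, 0, 0, 0, 0],
    [2, 0, -1.5, 0, 0, 0, -1],
    [2, 0, -1.5, 0, 0, 0, -1],
    [2, 0, -1.5, 0, 0, 0, -1],
    [2, 0, -1.5, 0, 0, 0, -1],
  ],
)

```text
time: 12.12
eef_pos: [0.568, 0.1963, 0.0283]
ee_rot: [0.084, 1.569, -0.084]
wrist_force: [-1.6, -0.2, 3.8]
width: 0.0641
```

```bash
python3 - <<'E'
from h import *
go(D(0,132,150),YAW)
E
```

```text
t12.1 at [0.568  0.1963 0.0283] shift [-121.7 -203.8  -12.1] turn [93.3  0.  -0. ] w 64.1 F [-1.6 -0.2  3.8]
```

apply_moves(
  rows=[
    [-40, 0, 0, 0, 0, 0, -1],
    [-80, -5, 0, 5, 0, 0, -1],
    [-120, -20, 0, 14, 0, 0, -1],
    [-125, -40, 0, 23, 0, 0, -1],
    [-125, -65, -2, 32, 0, 0, -1],
    [-125, -90, -4, 41, 0, 0, -1],
    [-125, -115, -6, 50, 0, 0, -1],
    [-125, -140, -8, 59, 0, 0, -1],
    [-125, -165, -10, 68, 0, 0, -1],
    [-125, -185, -12, 77, 0, 0, -1],
    [-125, -200, -12, 86, 0, 0, -1],
    [-122, -204, -12, 93.3, 0, 0, -1],
  ],
)

```text
time: 13.62
eef_pos: [0.5338, -0.0063, 0.1494]
ee_rot: [1.333, 1.124, -1.334]
wrist_force: [0.7, -0.3, -0.9]
width: 0.0636
```

```bash
python3 - <<'E'
from h import *
go(D(0,132,55),YAW)
shot('wrist','w7.png')
E
```

```text
t13.6 at [ 0.5338 -0.0063  0.1494] shift [94.4  0.3 -1.2] turn [-0.3  0.   0. ] w 63.6 F [ 0.7 -0.3 -0.9]
```

View pics/w7.png

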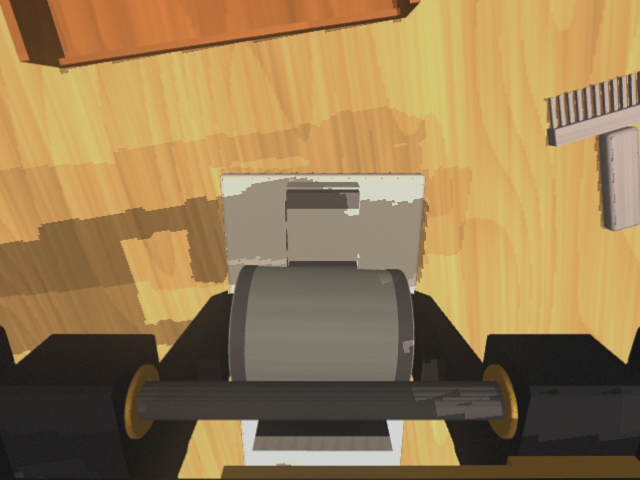

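apply_moves(
  rows=[
    [25, 0, -1, 0, 0, 0, -1],
    [50, 0, -1, 0, 0, 0, -1],
    [70, 0, -1, 0, 0, 0, -1],
    [82, 0, -1, 0, 0, 0, -1],
    [89, 0, -1, 0, 0, 0, -1],
    [93, 0, -1, 0, 0, 0, -1],
    [95, 0, -1, 0, 0, 0, -1],
    [95, 0, -1, 0, 0, 0, -1],
  ],
)

```text
time: 14.68
eef_pos: [0.5347, -0.0044, 0.0554]
ee_rot: [1.33, 1.126, -1.329]
wrist_force: [0.1, 0.3, -1.7]
width: 0.0641
```

```bash
python3 - <<'E'
from h import *
go(D(0,132,54),YAW)
E
```

```text
t14.7 at [ 0.5347 -0.0044  0.0554] shift [ 1.4 -0.3  0.8] turn [ 0. -0. -0.] w 64.1 F [ 0.1  0.3 -1.7]
```

apply_moves(
  rows=[
    [1, 0, 0, 0, 0, 0, -1],
    [2, 0, 0, 0, 0, 0, -1],
    [2, 0, 0, 0, 0, 0, -1],
  ],
)

```text
time: 15.05
eef_pos: [0.5349, -0.0044, 0.0543]
ee_rot: [1.33, 1.126, -1.329]
wrist_force: [-2.0, 0.2, 5.8]
width: 0.0643
```

```bash
python3 - <<'E'
from h import *
go(D(0,132,54),YAW)
E
```

```text
t15.1 at [ 0.5349 -0.0044  0.0543] shift [ 0.3 -0.5  0.8] turn [ 0. -0. -0.] w 64.3 F [-2.   0.2  5.8]
```

apply_moves(
  rows=[
    [0, 0, 0, 0, 0, 0, 0.6],
    [0, 0, 0, 0, 0, 0, 0.9],
    [0, 0, 0, 0, 0, 0, 1],
    [-15, 0, 0, 0, 0, 0, 1],
    [-50, 0, 0, 0, 0, 0, 1],
    [-100, 0, 0, 0, 0, 0, 1],
    [-140, 0, 0, 0, 0, 0, 1],
    [-140, 0, 0, 0, 0, 0, 1],
  ],
)

```text
time: 16.05
eef_pos: [0.5376, -0.0045, 0.1985]
ee_rot: [1.334, 1.12, -1.322]
wrist_force: [1.3, 0.3, -0.1]
width: 0.0879
```

```bash
python3 - <<'E'
from h import *
go([.574,.318,.2],1.53)
shot('wrist','w8.png')
E
```

```text
t16.1 at [ 0.5376 -0.0045  0.1985] shift [  -1.3  -16.8 -324.1] turn [-97.1   0.4  -0.5] w 87.9 F [ 1.3  0.3 -0.1]
```

View pics/w8.png

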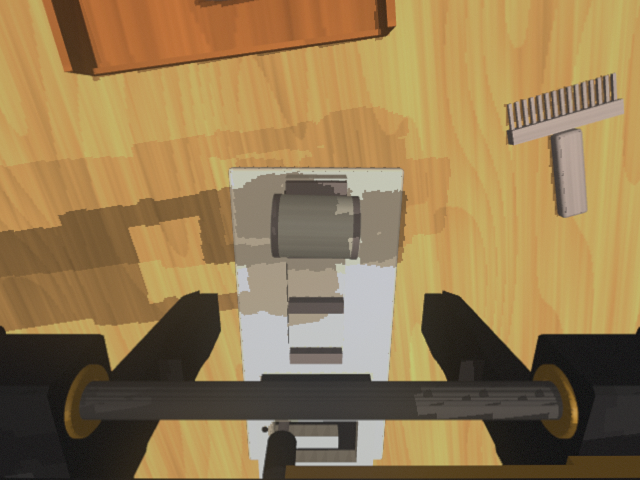

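The first canister lies square in the far trough at (316,227). On to the second.

apply_moves(
  rows=[
    [-10, -1, -20, -9, 0, 0, 1],
    [-20, -2, -45, -18, 0, 0, 1],
    [-20, -4, -75, -27, 0, 0, 1],
    [-20, -6, -105, -36, 0, 0, 1],
    [-20, -7, -135, -45, 0, 0, 1],
    [-20, -9, -165, -54, 0, 0, 1],
    [-20, -11, -200, -63, 0, 0, 1],
    [-20, -13, -230, -72, 0, 0, 1],
    [-20, -15, -265, -81, 0, 0, 1],
    [-15, -16, -300, -90, 0, 0, 1],
    [-5, -17, -324, -97, 0, 0, 1],
    [0, -17, -324, -97, 0, 0, 1],
  ],
)

```text
time: 17.6
eef_pos: [0.5692, 0.3188, 0.1901]
ee_rot: [0.031, 1.574, -0.034]
wrist_force: [-0.3, -1.0, -0.3]
width: 0.088
```

```bash
python3 - <<'E'
from h import *
im,i=shot('wrist','w9.png')
go([.574,.318,.029],1.53)
cans(im,i,(160,20,560,430))
E
```

```text
t17.6 at [0.569  0.3176 0.1897] shift [160.7   1.1   5.7] turn [-0.1 -0.3  0.2] w 88.0 F [-1.3 -0.4 -0.5]
[360. 364.] size [131. 399.] world [0.7098 0.3491 0.028 ] axis 1.53 len 0.37
[316. 224.] size [58. 84.] world [0.5737 0.315  0.028 ] axis 1.529 len 0.068
[184. 136.] size [65. 48.] world [0.5005 0.2182 0.028 ] axis 2.987 len 0.048
[326. 125.] size [92. 66.] world [0.4967 0.3259 0.028 ] axis 1.507 len 0.069
[320.  48.] size [ 56. 102.] world [0.4442 0.3237 0.028 ] axis 1.529 len 0.072
```

View pics/w9.png

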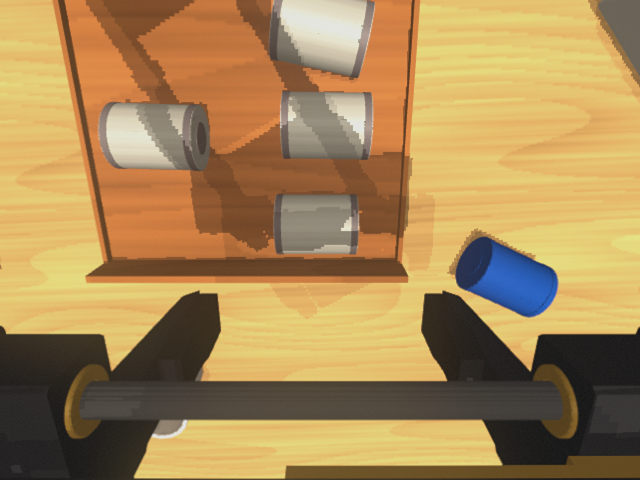

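apply_moves(
  rows=[
    [30, -2, 5, 0, 0, 0, 1],
    [70, -2, 5, 0, 0, 0, 1],
    [110, -2, 5, 0, 0, 0, 1],
    [140, -2, 5, 0, 0, 0, 1],
    [155, -2, 5, 0, 0, 0, 1],
    [161, -2, 5, 0, 0, 0, 1],
    [161, -2, 5, 0, 0, 0, 1],
    [161, -2, 5, 0, 0, 0, 0.4],
    [161, -2, 5, 0, 0, 0, -1],
    [161, -2, 5, 0, 0, 0, -1],
    [161, -2, 5, 0, 0, 0, -1],
    [161, -2, 5, 0, 0, 0, -1],
  ],
)

```text
time: 19.15
eef_pos: [0.5761, 0.316, 0.033]
ee_rot: [0.033, 1.569, -0.033]
wrist_force: [-0.6, -2.0, 6.0]
width: 0.0638
```

```bash
python3 - <<'E'
from h import *
im,i=shot('wrist','w10.png')
go(D(0,28,150),YAW)
E
```

```text
t19.2 at [0.5761 0.316  0.033 ] shift [-117.2 -425.7  -40.9] turn [97.   0.  -0.1] w 63.7 F [-1.  -1.   6.7]
```

View pics/w10.png

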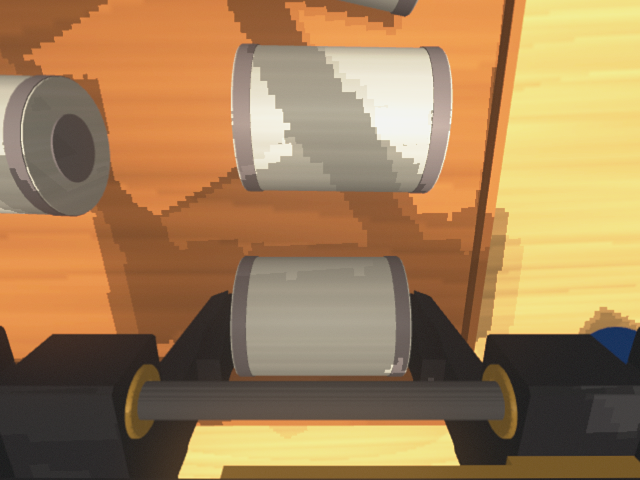

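apply_moves(
  rows=[
    [-40, 0, 0, 0, 0, 0, -1],
    [-85, -10, -1, 5, 0, 0, -1],
    [-125, -45, -4, 14, 0, 0, -1],
    [-130, -90, -9, 23, 0, 0, -1],
    [-130, -135, -13, 32, 0, 0, -1],
    [-130, -180, -18, 41, 0, 0, -1],
    [-130, -225, -22, 50, 0, 0, -1],
    [-130, -270, -26, 59, 0, 0, -1],
    [-130, -315, -30, 68, 0, 0, -1],
    [-130, -360, -35, 78, 0, 0, -1],
    [-125, -400, -39, 88, 0, 0, -1],
    [-120, -426, -41, 97, 0, 0, -1],
  ],
)

```text
time: 20.7
eef_pos: [0.5157, -0.1095, 0.1512]
ee_rot: [1.334, 1.124, -1.335]
wrist_force: [0.7, 0.3, -1.0]
width: 0.0637
```

apply_moves(
  rows=[
    [0, 0, 0, 0, 0, 0, -1],
    [0, 0, 0, 0, 0, 0, -1],
  ],
)

```text
time: 20.95
eef_pos: [0.5164, -0.1074, 0.1516]
ee_rot: [1.328, 1.129, -1.328]
wrist_force: [-0.3, 0.9, -0.7]
width: 0.0633
```

```bash
python3 - <<'E'
from h import *
im,i=shot('wrist','w11.png')
go(D(0,28,58),YAW)
print(loc(onz(i,[[320,316]],.15)[0]),loc(ctrl.state()['eef_pos']))
E
```

```text
t21.0 at [ 0.5166 -0.1071  0.1518] shift [93.8  0.7  0.5] turn [ 0.2 -0.   0. ] w 63.8 F [-0.4  0.3 -1.1]
[-1.4 32. ] [-0.7 28.4]
```

View pics/w11.png

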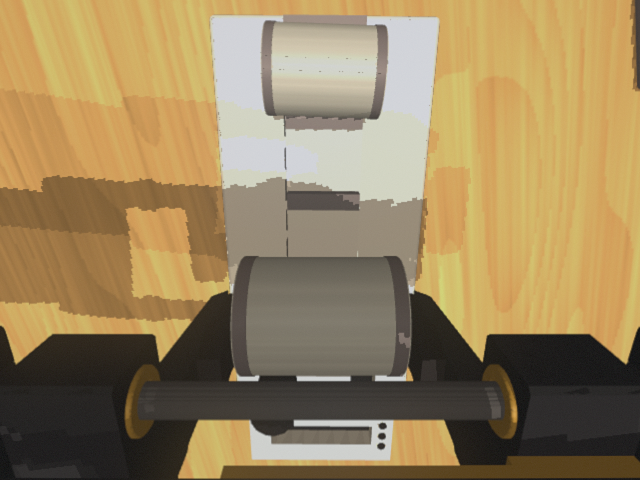

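apply_moves(
  rows=[
    [25, 1, 3, 0, 0, 0, -1],
    [50, 1, 3, 0, 0, 0, -1],
    [72, 1, 3, 0, 0, 0, -1],
    [83, 1, 3, 0, 0, 0, -1],
    [89, 1, 3, 0, 0, 0, -1],
    [92, 1, 3, 0, 0, 0, -1],
    [93, 1, 3, 0, 0, 0, -1],
    [93, 1, 3, 0, 0, 0, -1],
  ],
)

```text
time: 22.0
eef_pos: [0.5175, -0.1113, 0.0595]
ee_rot: [1.33, 1.126, -1.329]
wrist_force: [0.1, 0.2, -1.7]
width: 0.0635
```

```bash
python3 - <<'E'
from h import *
go(D(0,28,58),YAW)
E
```

```text
t22.0 at [ 0.5175 -0.1113  0.0595] shift [ 1.5 -0.9 -3.5] turn [ 0.   0.  -0.1] w 63.5 F [ 0.1  0.2 -1.7]
```

apply_moves(
  rows=[
    [1, 0, 0, 0, 0, 0, -1],
    [2, 0, 0, 0, 0, 0, -1],
    [2, 0, 0, 0, 0, 0, -1],
  ],
)

```text
time: 22.38
eef_pos: [0.5176, -0.1114, 0.0589]
ee_rot: [1.33, 1.126, -1.329]
wrist_force: [-4.2, 1.2, 9.8]
width: 0.0638
```

apply_moves(
  rows=[
    [-1, 0, 0, 0, 0, 0, 0.6],
    [-1, 0, 0, 0, 0, 0, 0.9],
    [-1, 0, 0, 0, 0, 0, 1],
    [-15, 0, 0, 0, 0, 0, 1],
    [-50, 0, 0, 0, 0, 0, 1],
    [-100, 0, 0, 0, 0, 0, 1],
    [-140, 0, 0, 0, 0, 0, 1],
    [-140, 0, 0, 0, 0, 0, 1],
  ],
)

```text
time: 23.38
eef_pos: [0.5201, -0.1119, 0.2024]
ee_rot: [1.332, 1.119, -1.323]
wrist_force: [-0.1, -0.9, 0.7]
width: 0.088
```

```bash
python3 - <<'E'
from h import *
shot('wrist','w12.png'); shot('scene','s2.png')
go([.502,.1985,.2],1.5)
E
```

```text
t23.5 at [ 0.5172 -0.1112  0.1977] shift [  -2.5  -65.7 -303. ] turn [-95.4   0.1  -0. ] w 88.1 F [-0.9 -0.  -0.4]
```

View pics/w12.png

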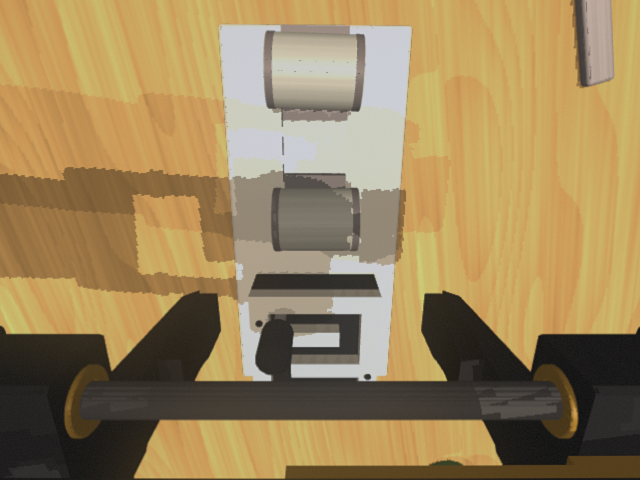

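View pics/s2.png

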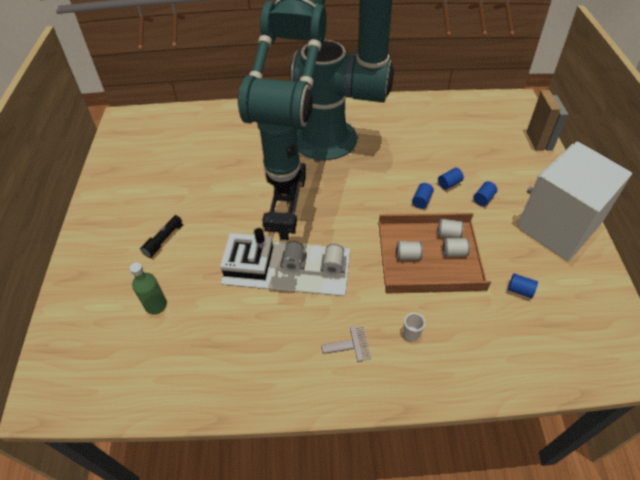

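Two canisters are seated, at (315,70) and (316,219). For the third I use place1 and the left-hand canister in the tray.

apply_moves(
  rows=[
    [-10, -6, -20, -9, 0, 0, 1],
    [-15, -12, -45, -18, 0, 0, 1],
    [-15, -18, -75, -27, 0, 0, 1],
    [-15, -24, -105, -36, 0, 0, 1],
    [-15, -30, -135, -45, 0, 0, 1],
    [-15, -36, -165, -54, 0, 0, 1],
    [-15, -42, -195, -63, 0, 0, 1],
    [-15, -48, -225, -72, 0, 0, 1],
    [-10, -54, -255, -81, 0, 0, 1],
    [-5, -60, -285, -90, 0, 0, 1],
    [-3, -66, -303, -95.4, 0, 0, 1],
    [-3, -66, -303, -95.4, 0, 0, 1],
  ],
)

```text
time: 24.98
eef_pos: [0.4999, 0.199, 0.1976]
ee_rot: [0.053, 1.574, -0.056]
wrist_force: [-0.1, -1.1, -0.2]
width: 0.0886
```

```bash
python3 - <<'E'
from h import *
im,i=shot('wrist','w13.png')
cans(im,i,(225,20,560,290))
go([.502,.1985,.029],1.5)
E
```

```text
[320. 216.] size [57. 82.] world [0.5002 0.1987 0.028 ] axis 1.501 len 0.068
[478. 203.] size [ 58. 101.] world [0.4978 0.3291 0.028 ] axis 1.501 len 0.083
[482. 122.] size [106.  66.] world [0.4339 0.3279 0.028 ] axis 1.33 len 0.083
t25.0 at [0.5004 0.1983 0.1981] shift [169.1   0.6   2.2] turn [ 0.  -0.2  0.1] w 87.8 F [-0.3 -0.6 -0.1]
```

View pics/w13.png

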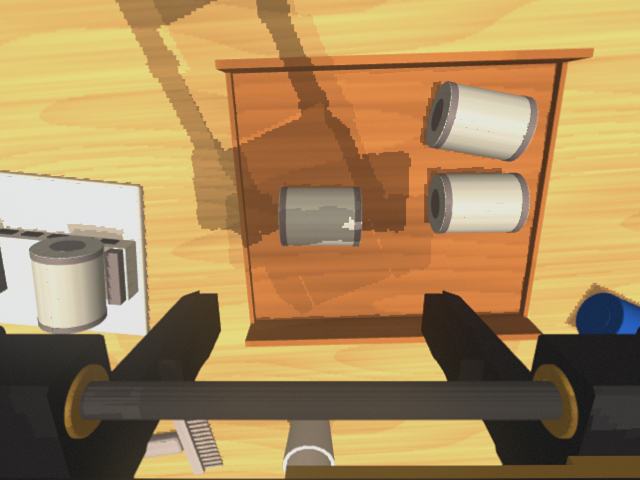

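apply_moves(
  rows=[
    [30, 0, 0, 0, 0, 0, 1],
    [70, 0, 0, 0, 0, 0, 1],
    [110, 0, 0, 0, 0, 0, 1],
    [145, 0, 0, 0, 0, 0, 1],
    [162, 0, 0, 0, 0, 0, 1],
    [169, 0, 0, 0, 0, 0, 1],
    [169, 0, 0, 0, 0, 0, 1],
    [169, 0, 0, 0, 0, 0, 1],
  ],
)

```text
time: 26.02
eef_pos: [0.5029, 0.1989, 0.0324]
ee_rot: [0.056, 1.568, -0.055]
wrist_force: [0.6, 0.6, -0.2]
width: 0.0884
```

```bash
python3 - <<'E'
from h import *
go([.5007,.1987,.028],1.5)
E
```

```text
t26.0 at [0.5029 0.1989 0.0324] shift [ 4.4 -0.4 -2.2] turn [ 0.   0.1 -0.1] w 88.4 F [ 0.6  0.6 -0.2]
```

apply_moves(
  rows=[
    [4, 0, -2, 0, 0, 0, 1],
    [4, 0, -2, 0, 0, 0, 0.5],
    [4, 0, -2, 0, 0, 0, 0],
    [4, 0, -2, 0, 0, 0, -1],
    [4, 0, -2, 0, 0, 0, -1],
    [4, 0, -2, 0, 0, 0, -1],
    [4, 0, -2, 0, 0, 0, -1],
  ],
)

```text
time: 26.9
eef_pos: [0.4997, 0.1987, 0.0271]
ee_rot: [0.055, 1.57, -0.055]
wrist_force: [-0.6, -0.4, 2.2]
width: 0.0634
```

```bash
python3 - <<'E'
from h import *
go(D(0,80,150),YAW)
E
```

```text
t26.9 at [0.4997 0.1987 0.0271] shift [-122.9 -252.7   43.9] turn [95.4  0.  -0. ] w 63.4 F [-0.6 -0.4  2.2]
```

apply_moves(
  rows=[
    [-40, 0, 0, 0, 0, 0, -1],
    [-85, -5, 0, 5, 0, 0, -1],
    [-125, -25, 4, 14, 0, 0, -1],
    [-135, -50, 8, 23, 0, 0, -1],
    [-135, -80, 14, 32, 0, 0, -1],
    [-135, -105, 18, 41, 0, 0, -1],
    [-135, -130, 22, 50, 0, 0, -1],
    [-135, -160, 28, 59, 0, 0, -1],
    [-135, -190, 33, 68, 0, 0, -1],
    [-135, -215, 38, 78, 0, 0, -1],
    [-128, -240, 42, 88, 0, 0, -1],
    [-125, -253, 44, 95.4, 0, 0, -1],
  ],
)

```text
time: 28.4
eef_pos: [0.5252, -0.0579, 0.151]
ee_rot: [1.333, 1.125, -1.335]
wrist_force: [-0.3, -0.3, -1.8]
width: 0.0639
```

apply_moves(
  rows=[
    [0, 0, 0, 0, 0, 0, -1],
    [0, 0, 0, 0, 0, 0, -1],
  ],
)

```text
time: 28.65
eef_pos: [0.5255, -0.0564, 0.1517]
ee_rot: [1.328, 1.129, -1.328]
wrist_force: [0.5, -0.5, -1.2]
width: 0.0635
```

```bash
python3 - <<'E'
from h import *
im,i=shot('wrist','w14.png')
go(D(0,80,56),YAW)
print(loc(ctrl.state()['eef_pos']))
E
```

```text
t28.7 at [ 0.5256 -0.0562  0.1519] shift [95.9  0.2  0.2] turn [ 0.2 -0.   0. ] w 63.7 F [ 0.   0.3 -1.3]
[-0.2 80.1]
```

View pics/w14.png

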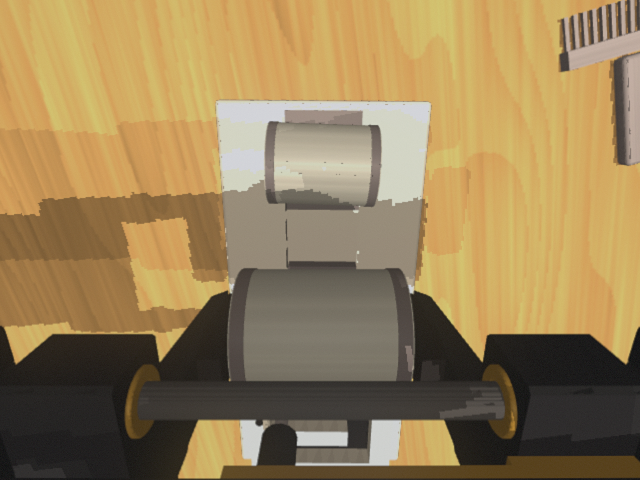

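apply_moves(
  rows=[
    [25, 0, -1, 0, 0, 0, -1],
    [50, 0, -1, 0, 0, 0, -1],
    [72, 0, -1, 0, 0, 0, -1],
    [84, 0, -1, 0, 0, 0, -1],
    [91, 0, -1, 0, 0, 0, -1],
    [95, 0, -1, 0, 0, 0, -1],
    [97, 0, -1, 0, 0, 0, -1],
    [98, 0, -1, 0, 0, 0, -1],
    [98, 0, -1, 0, 0, 0, -1],
  ],
)

```text
time: 29.82
eef_pos: [0.5261, -0.0559, 0.0543]
ee_rot: [1.33, 1.126, -1.329]
wrist_force: [0.2, 0.0, -1.4]
width: 0.0639
```

```bash
python3 - <<'E'
from h import *
go(D(0,80,54),YAW)
E
```

```text
t29.8 at [ 0.5261 -0.0559  0.0543] shift [ 0.3 -0.3  0.6] turn [ 0. -0. -0.] w 63.9 F [ 0.2  0.  -1.4]
```

apply_moves(
  rows=[
    [1, 0, 0, 0, 0, 0, -1],
    [2, 0, 0, 0, 0, 0, -1],
    [2, 0, 0, 0, 0, 0, -1],
  ],
)

```text
time: 30.2
eef_pos: [0.5262, -0.0558, 0.0531]
ee_rot: [1.329, 1.127, -1.329]
wrist_force: [-2.1, -0.2, 5.1]
width: 0.0636
```

apply_moves(
  rows=[
    [0, 0, 0, 0, 0, 0, 0.6],
    [0, 0, 0, 0, 0, 0, 0.9],
    [0, 0, 0, 0, 0, 0, 1],
    [-15, 0, 0, 0, 0, 0, 1],
    [-50, 0, 0, 0, 0, 0, 1],
    [-100, 0, 0, 0, 0, 0, 1],
    [-140, 0, 0, 0, 0, 0, 1],
    [-140, 0, 0, 0, 0, 0, 1],
    [-140, 0, 50, 0, 0, 0, 1],
    [-140, 0, 60, 0, 0, 0, 1],
    [-140, 0, 60, 0, 0, 0, 1],
  ],
)

```text
time: 31.58
eef_pos: [0.5154, -0.1152, 0.1911]
ee_rot: [1.331, 1.128, -1.332]
wrist_force: [0.2, 0.7, -0.5]
width: 0.0882
```

```bash
python3 - <<'E'
from h import *
im,i=shot('wrist','w15.png'); 
cans(im,i,(240,20,400,275),.054)
for y in (132,80,28): print(proj(i,[D(0,y,54)]).round(),end=' ')
go([.499,.328,.2],1.5)
E
```

```text
[320. 147.] size [159. 254.] world [ 0.5238 -0.057   0.054 ] axis 1.403 len 0.176
[[322.  64.]] [[322. 146.]] [[322. 217.]] t31.6 at [ 0.5155 -0.1146  0.1912] shift [  -8.3  -89.3 -433.9] turn [-95.4  -0.1   0. ] w 87.9 F [-0.5  0.9 -0.4]
```

View pics/w15.png

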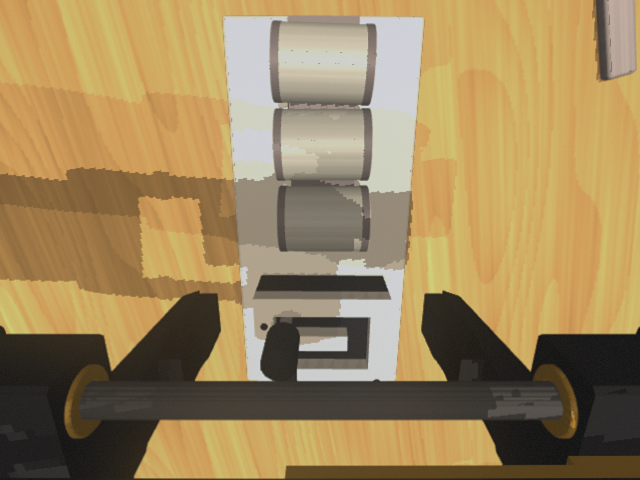

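The bottom layer is right: (323,63), (323,146) and (324,218), against predicted (322,64), (322,146) and (322,217). Next is the fourth canister.

apply_moves(
  rows=[
    [-10, -8, -30, -9, 0, 0, 1],
    [-15, -16, -65, -18, 0, 0, 1],
    [-20, -24, -105, -27, 0, 0, 1],
    [-20, -32, -145, -36, 0, 0, 1],
    [-20, -40, -185, -45, 0, 0, 1],
    [-20, -48, -225, -54, 0, 0, 1],
    [-20, -56, -265, -63, 0, 0, 1],
    [-20, -64, -310, -72, 0, 0, 1],
    [-15, -72, -355, -81, 0, 0, 1],
    [-10, -82, -400, -90, 0, 0, 1],
    [-8, -89, -434, -95.4, 0, 0, 1],
    [-8, -89, -434, -95.4, 0, 0, 1],
  ],
)

```text
time: 33.12
eef_pos: [0.4979, 0.3306, 0.1991]
ee_rot: [0.052, 1.572, -0.052]
wrist_force: [-0.4, 0.0, 0.4]
width: 0.0879
```

```bash
python3 - <<'E'
from h import *
im,i=shot('wrist','w16.png')
cans(im,i,(225,20,420,290))
go([.499,.328,.029],1.5)
E
```

```text
[314. 214.] size [57. 81.] world [0.497  0.3252 0.028 ] axis 1.504 len 0.067
[306. 135.] size [90. 63.] world [0.4329 0.3238 0.028 ] axis 1.332 len 0.07
t33.2 at [0.4982 0.3291 0.1992] shift [170.2  -0.9   1.1] turn [ 0.2 -0.1  0.1] w 88.1 F [0.6 0.2 0.2]
```

View pics/w16.png

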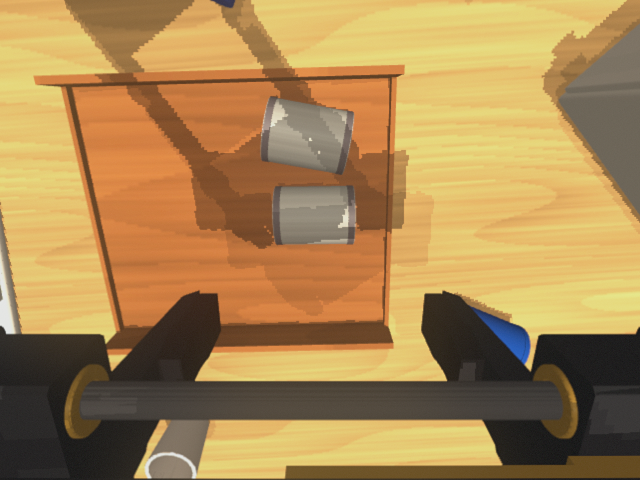

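apply_moves(
  rows=[
    [30, -3, -1, 0, 0, 0, 1],
    [70, -3.5, -2, 0, 0, 0, 1],
    [110, -3.5, -2.5, 0, 0, 0, 1],
    [145, -3.5, -2.5, 0, 0, 0, 1],
    [165, -3.5, -2.5, 0, 0, 0, 1],
    [173, -3.5, -2.5, 0, 0, 0, 1],
    [173, -3.5, -2.5, 0, 0, 0, 1],
    [173, -3.5, -2.5, 0, 0, 0, 1],
  ],
)

```text
time: 34.17
eef_pos: [0.4978, 0.3251, 0.0285]
ee_rot: [0.056, 1.568, -0.054]
wrist_force: [0.6, 0.2, -0.1]
width: 0.0883
```

```bash
python3 - <<'E'
from h import *
go([.4975,.3255,.028],1.5)
E
```

```text
t34.2 at [0.4978 0.3251 0.0285] shift [ 0.5  0.4 -0.3] turn [ 0.   0.1 -0.1] w 88.3 F [ 0.6  0.2 -0.1]
```

apply_moves(
  rows=[
    [0, 0, 0, 0, 0, 0, 0.5],
    [0, 0, 0, 0, 0, 0, 0],
    [0, 0, 0, 0, 0, 0, -1],
    [0, 0, 0, 0, 0, 0, -1],
    [0, 0, 0, 0, 0, 0, -1],
    [0, 0, 0, 0, 0, 0, -1],
  ],
)

```text
time: 34.92
eef_pos: [0.4969, 0.3247, 0.0275]
ee_rot: [0.056, 1.57, -0.055]
wrist_force: [-0.8, 0.4, 6.0]
width: 0.0633
```

```bash
python3 - <<'E'
from h import *
im,i=shot('wrist','w17.png')
go(D(0,54,180),YAW)
E
```

```text
t35.0 at [0.4969 0.3247 0.0275] shift [-152.7 -403.9   53.1] turn [95.4 -0.  -0.1] w 63.3 F [-2.  -0.5  5.4]
```

View pics/w17.png

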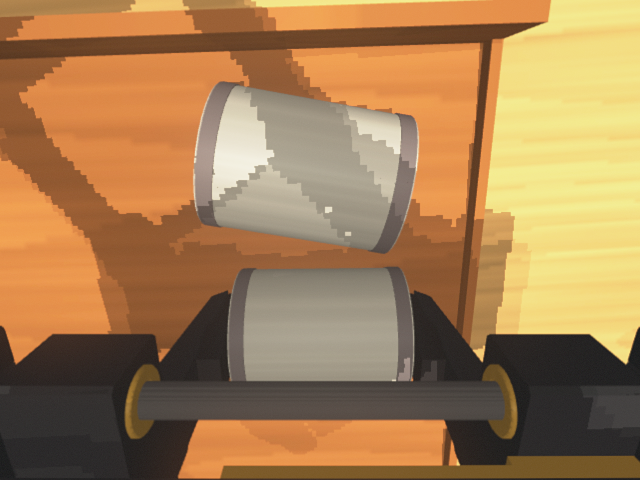

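apply_moves(
  rows=[
    [-40, 0, 0, 0, 0, 0, -1],
    [-90, 0, 0, 3, 0, 0, -1],
    [-135, -30, 4, 12, 0, 0, -1],
    [-155, -75, 10, 21, 0, 0, -1],
    [-160, -120, 16, 30, 0, 0, -1],
    [-160, -165, 22, 39, 0, 0, -1],
    [-160, -210, 28, 48, 0, 0, -1],
    [-160, -255, 34, 58, 0, 0, -1],
    [-160, -300, 40, 68, 0, 0, -1],
    [-160, -345, 46, 78, 0, 0, -1],
    [-158, -385, 51, 88, 0, 0, -1],
    [-155, -404, 53, 95.4, 0, 0, -1],
  ],
)

```text
time: 36.48
eef_pos: [0.5204, -0.0843, 0.181]
ee_rot: [1.333, 1.124, -1.335]
wrist_force: [0.3, -0.1, -1.0]
width: 0.0641
```

apply_moves(
  rows=[
    [0, 0, 0, 0, 0, 0, -1],
    [0, 0, 0, 0, 0, 0, -1],
    [0, 0, 0, 0, 0, 0, -1],
  ],
)

```text
time: 36.85
eef_pos: [0.521, -0.0813, 0.1818]
ee_rot: [1.328, 1.129, -1.328]
wrist_force: [-0.1, -0.6, -0.3]
width: 0.0638
```

```bash
python3 - <<'E'
from h import *
im,i=shot('wrist','w18.png')
go(D(0,54,96),YAW)
E
```

```text
t36.9 at [ 0.5211 -0.0813  0.182 ] shift [86.   0.5  0.7] turn [ 0.2 -0.   0. ] w 64.0 F [ 0.6 -0.4 -1.2]
```

View pics/w18.png

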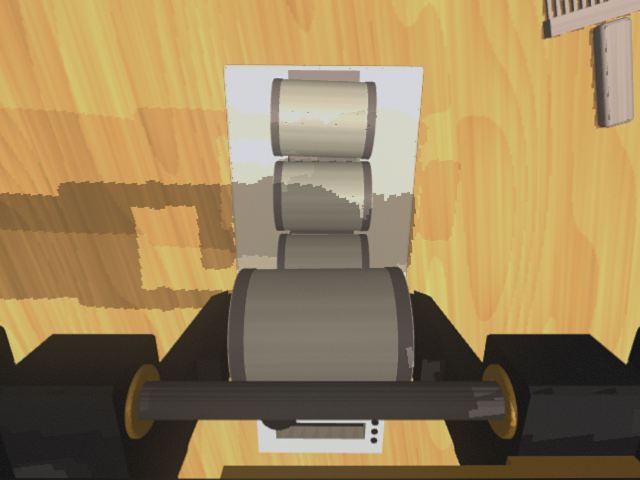

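apply_moves(
  rows=[
    [25, 0, 0, 0, 0, 0, -1],
    [48, 0, 0, 0, 0, 0, -1],
    [66, 0, 0, 0, 0, 0, -1],
    [76, 0, 0, 0, 0, 0, -1],
    [82, 0, 0, 0, 0, 0, -1],
    [85, 0, 0, 0, 0, 0, -1],
    [87, 0, 0, 0, 0, 0, -1],
    [87, 0, 0, 0, 0, 0, -1],
    [87, 0, 0, 0, 0, 0, -1],
  ],
)

```text
time: 38.02
eef_pos: [0.5214, -0.0824, 0.0954]
ee_rot: [1.33, 1.126, -1.329]
wrist_force: [-0.1, 0.4, -0.7]
width: 0.0638
```

```bash
python3 - <<'E'
from h import *
go(D(0,54,94),YAW)
E
```

```text
t38.0 at [ 0.5214 -0.0824  0.0954] shift [ 1.4  0.  -0.4] turn [ 0.  0. -0.] w 63.8 F [-0.1  0.4 -0.7]
```

apply_moves(
  rows=[
    [1, 0, 0, 0, 0, 0, -1],
    [2, 0, 0, 0, 0, 0, -1],
    [2, 0, 0, 0, 0, 0, -1],
  ],
)

```text
time: 38.4
eef_pos: [0.5214, -0.0821, 0.0936]
ee_rot: [1.33, 1.127, -1.329]
wrist_force: [-1.5, 1.4, 4.0]
width: 0.0634
```

apply_moves(
  rows=[
    [0, 0, 0, 0, 0, 0, 0.6],
    [0, 0, 0, 0, 0, 0, 0.9],
    [0, 0, 0, 0, 0, 0, 1],
    [-10, 0, 0, 0, 0, 0, 1],
    [-40, 0, 0, 0, 0, 0, 1],
    [-80, 0, 0, 0, 0, 0, 1],
    [-110, 0, 0, 0, 0, 0, 1],
    [-110, 0, 0, 0, 0, 0, 1],
    [-110, 0, 40, 0, 0, 0, 1],
    [-110, 0, 50, 0, 0, 0, 1],
    [-110, 0, 50, 0, 0, 0, 1],
  ],
)

```text
time: 39.78
eef_pos: [0.5122, -0.1317, 0.2019]
ee_rot: [1.331, 1.128, -1.332]
wrist_force: [0.2, 0.4, -0.7]
width: 0.0883
```

```bash
python3 - <<'E'
from h import *
im,i=shot('wrist','w19.png'); 
for y,z in ((132,54),(80,54),(28,54),(54,94)): print(proj(i,[D(0,y,z)]).round(),end=' ')
go([.434,.326,.2],1.37)
E
```

```text
[[322.  39.]] [[322. 120.]] [[323. 192.]] [[323. 165.]] t39.8 at [ 0.5124 -0.1313  0.2021] shift [   2.7 -152.7 -438.1] turn [-88.   -0.1   0. ] w 88.1 F [ 0.3  1.  -0.1]
```

View pics/w19.png

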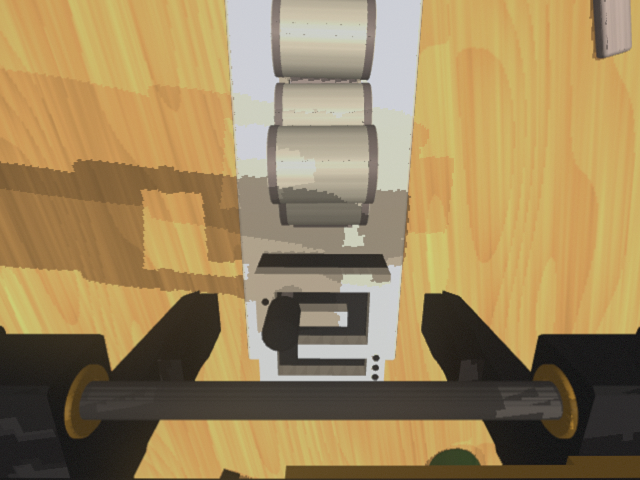

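The fourth is saddled at (323,164), as predicted. Now the last one.

apply_moves(
  rows=[
    [-5, -12, -30, -8, 0, 0, 1],
    [-10, -25, -65, -16, 0, 0, 1],
    [-15, -40, -105, -24, 0, 0, 1],
    [-15, -55, -145, -32, 0, 0, 1],
    [-15, -70, -185, -40, 0, 0, 1],
    [-15, -85, -225, -49, 0, 0, 1],
    [-10, -98, -265, -58, 0, 0, 1],
    [-5, -112, -310, -67, 0, 0, 1],
    [0, -126, -355, -75, 0, 0, 1],
    [0, -140, -400, -82, 0, 0, 1],
    [0, -153, -438, -87, 0, 0, 1],
    [0, -153, -438, -87, 0, 0, 1],
  ],
)

```text
time: 41.32
eef_pos: [0.4323, 0.3285, 0.2026]
ee_rot: [0.167, 1.565, -0.166]
wrist_force: [-0.4, -0.7, -0.5]
width: 0.0884
```

```bash
python3 - <<'E'
from h import *
im,i=shot('wrist','w20.png')
cans(im,i,(205,20,420,290))
go([.434,.326,.028],1.35)
E
```

```text
[316. 217.] size [81. 57.] world [0.4337 0.3243 0.028 ] axis 1.337 len 0.069
t41.4 at [0.4326 0.327  0.2024] shift [174.4  -0.5   1.7] turn [ 0.4 -0.   0. ] w 88.1 F [ 0.7 -0.7 -1. ]
```

View pics/w20.png

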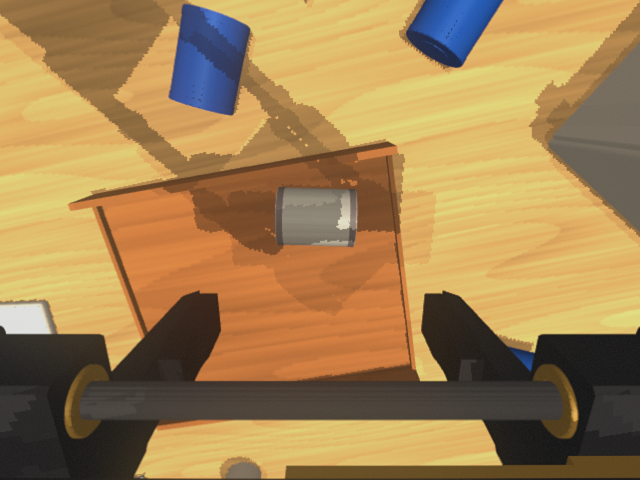

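apply_moves(
  rows=[
    [30, -1, 0, 0, 0, 0, 1],
    [70, -2, -0.5, 0, 0, 0, 1],
    [110, -2, -0.5, 0, 0, 0, 1],
    [145, -2, -0.5, 0, 0, 0, 1],
    [167, -2, -0.5, 0, 0, 0, 1],
    [177, -2, -0.5, 0, 0, 0, 1],
    [177, -2, -0.5, 0, 0, 0, 1],
    [177, -2, -0.5, 0, 0, 0, 1],
  ],
)

```text
time: 42.38
eef_pos: [0.4337, 0.324, 0.0271]
ee_rot: [0.172, 1.563, -0.17]
wrist_force: [-0.3, -0.1, 0.2]
width: 0.0882
```

```bash
python3 - <<'E'
from h import *
go([.4342,.3247,.028],1.34)
E
```

```text
t42.4 at [0.4337 0.324  0.0271] shift [-0.9  0.8  0.4] turn [ 0.8  0.1 -0.1] w 88.2 F [-0.3 -0.1  0.2]
```

apply_moves(
  rows=[
    [0, 1, 0, 0, 0, 0, 0.5],
    [0, 1, 0, 0, 0, 0, 0],
    [0, 1, 0, 0, 0, 0, -1],
    [0, 1, 0, 0, 0, 0, -1],
    [0, 1, 0, 0, 0, 0, -1],
    [0, 1, 0, 0, 0, 0, -1],
  ],
)

```text
time: 43.12
eef_pos: [0.4333, 0.3249, 0.0266]
ee_rot: [0.171, 1.564, -0.17]
wrist_force: [-0.4, -0.8, 5.5]
width: 0.0633
```

```bash
python3 - <<'E'
from h import *
im,i=shot('wrist','w21.png')
go(D(0,106,180),YAW)
E
```

```text
t43.2 at [0.4333 0.3249 0.0265] shift [-153.5 -326.4  171. ] turn [87.  0. -0.] w 63.4 F [-0.5 -0.5  5.5]
```

View pics/w21.png

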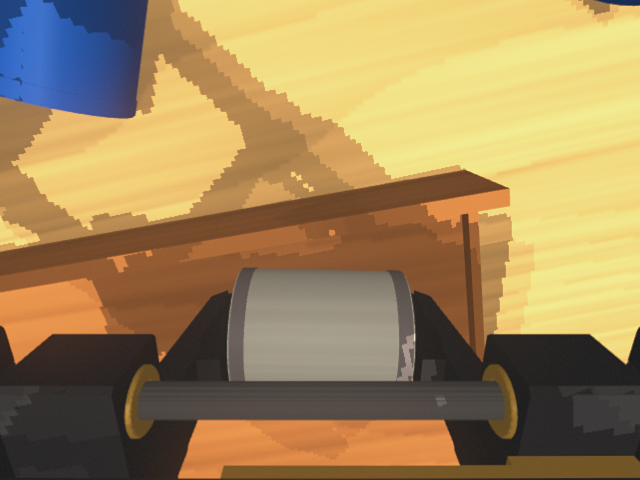

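apply_moves(
  rows=[
    [-40, 0, 0, 0, 0, 0, -1],
    [-90, 0, 0, 2, 0, 0, -1],
    [-135, -25, 12, 10, 0, 0, -1],
    [-155, -60, 30, 19, 0, 0, -1],
    [-160, -95, 50, 28, 0, 0, -1],
    [-160, -130, 70, 37, 0, 0, -1],
    [-160, -165, 87, 46, 0, 0, -1],
    [-160, -200, 105, 55, 0, 0, -1],
    [-160, -240, 125, 64, 0, 0, -1],
    [-160, -280, 147, 73, 0, 0, -1],
    [-157, -310, 163, 81, 0, 0, -1],
    [-156, -326, 171, 87, 0, 0, -1],
  ],
)

```text
time: 44.68
eef_pos: [0.5295, -0.0322, 0.1808]
ee_rot: [1.332, 1.125, -1.335]
wrist_force: [-0.5, -0.2, -1.8]
width: 0.0638
```

apply_moves(
  rows=[
    [0, 0, 0, 0, 0, 0, -1],
    [0, 0, 0, 0, 0, 0, -1],
    [0, 0, 0, 0, 0, 0, -1],
  ],
)

```text
time: 45.05
eef_pos: [0.5295, -0.0296, 0.1818]
ee_rot: [1.328, 1.129, -1.328]
wrist_force: [-0.2, -0.3, -1.4]
width: 0.064
```

```bash
python3 - <<'E'
from h import *
im,i=shot('wrist','w22.png'); shot('scene','s3.png')
go(D(0,106,96),YAW)
E
```

```text
t45.1 at [ 0.5297 -0.0297  0.182 ] shift [86.   0.4  1. ] turn [ 0.1 -0.  -0. ] w 64.1 F [-0.2  0.1 -2. ]
```

View pics/w22.png

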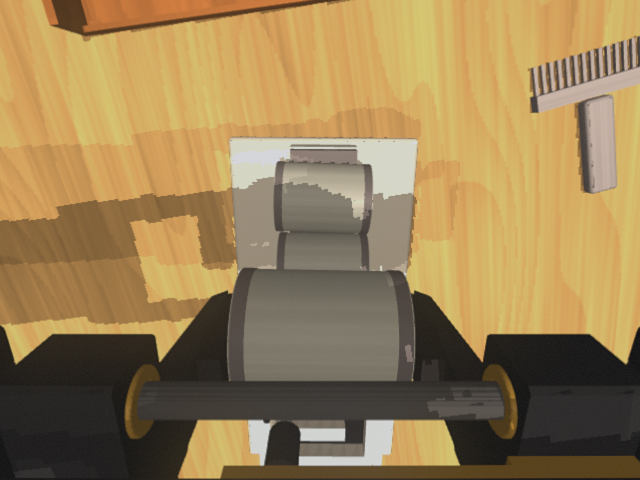

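View pics/s3.png

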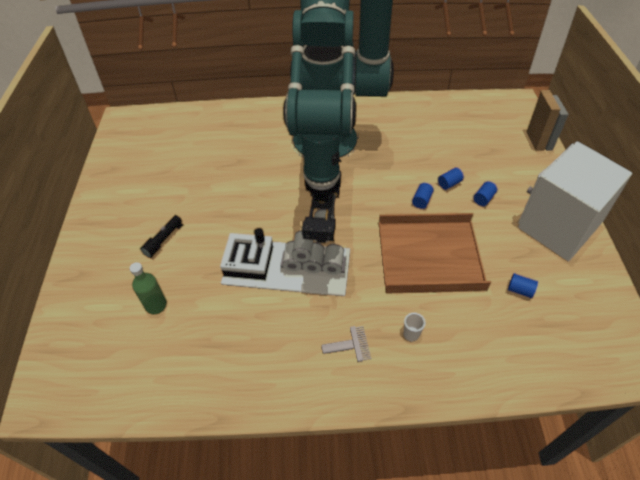

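apply_moves(
  rows=[
    [25, 0, 0, 0, 0, 0, -1],
    [48, 0, 0, 0, 0, 0, -1],
    [66, 0, 0, 0, 0, 0, -1],
    [76, 0, 0, 0, 0, 0, -1],
    [82, 0, 0, 0, 0, 0, -1],
    [85, 0, 0, 0, 0, 0, -1],
    [87, 0, 0, 0, 0, 0, -1],
    [87, 0, 0, 0, 0, 0, -1],
    [87, 0, 0, 0, 0, 0, -1],
  ],
)

```text
time: 46.28
eef_pos: [0.5302, -0.0306, 0.0954]
ee_rot: [1.33, 1.126, -1.329]
wrist_force: [0.4, 0.1, -0.8]
width: 0.0636
```

```bash
python3 - <<'E'
from h import *
go(D(0,106,94),YAW)
E
```

```text
t46.3 at [ 0.5302 -0.0306  0.0954] shift [ 1.4 -0.1  0.2] turn [ 0. -0. -0.] w 63.6 F [ 0.4  0.1 -0.8]
```

apply_moves(
  rows=[
    [1, 0, 0, 0, 0, 0, -1],
    [2, 0, 0, 0, 0, 0, -1],
    [3, 0, 0, 0, 0, 0, -1],
    [3, 0, 0, 0, 0, 0, -1],
  ],
)

```text
time: 46.78
eef_pos: [0.5302, -0.0302, 0.0932]
ee_rot: [1.33, 1.127, -1.329]
wrist_force: [-2.5, 1.6, 5.7]
width: 0.0637
```

apply_moves(
  rows=[
    [-1, 0, 0, 0, 0, 0, 0.6],
    [-1, 0, 0, 0, 0, 0, 0.9],
    [-1, 0, 0, 0, 0, 0, 1],
    [-10, 0, 0, 0, 0, 0, 1],
    [-40, 0, 0, 0, 0, 0, 1],
    [-80, 0, 0, 0, 0, 0, 1],
    [-120, 0, 0, 0, 0, 0, 1],
    [-140, 0, 30, 0, 0, 0, 1],
    [-140, 0, 80, 0, 0, 0, 1],
    [-140, 0, 110, 0, 0, 0, 1],
    [-140, 0, 110, 0, 0, 0, 1],
    [-140, 0, 110, 0, 0, 0, 1],
  ],
)

```text
time: 48.28
eef_pos: [0.5119, -0.1386, 0.2322]
ee_rot: [1.33, 1.127, -1.329]
wrist_force: [0.5, -0.2, -0.2]
width: 0.0885
```

```bash
python3 - <<'E'
from h import *
im,i=shot('wrist','w23.png'); 
for y,z in ((132,54),(80,54),(28,54),(106,94),(54,94)): print(proj(i,[D(0,y,z)]).round(),end=' ')
go(D(-30,-63,90),YAW)
im,i=shot('scene','s4.png'); cv2.imwrite('pics/s4c.png',cv2.resize(im[215:305,210:360],None,fx=5,fy=5,interpolation=cv2.INTER_CUBIC))
E
```

```text
[[321.  36.]] [[321. 110.]] [[321. 176.]] [[321.  68.]] [[321. 149.]] t48.3 at [ 0.5119 -0.1383  0.2321] shift [142.1 -29.9  60. ] turn [ 0.1 -0.  -0. ] w 88.2 F [-0.3 -0.6  0.1]
```

View pics/w23.png

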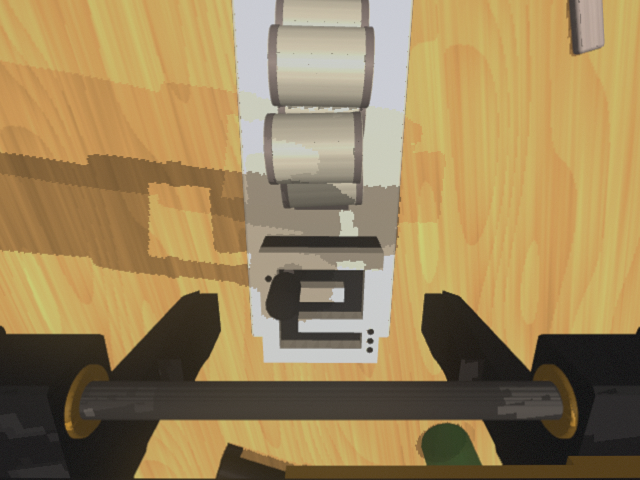

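View pics/s4c.png

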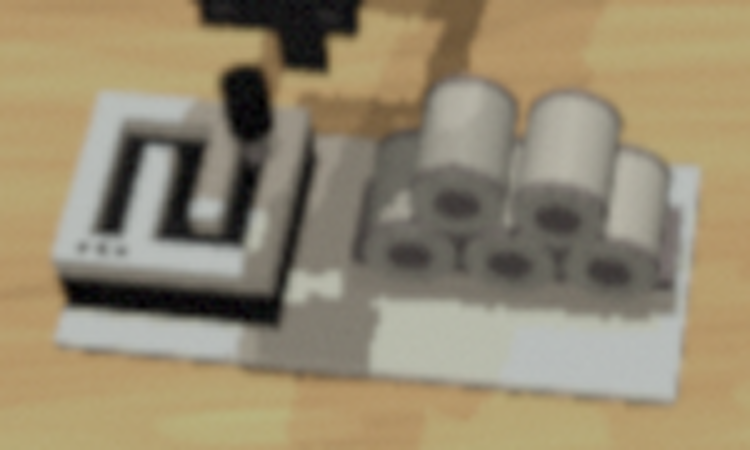

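All five canisters are in the pyramid. The place4 one sits about 5 mm toward −x, at (313,149) against predicted (321,149). That is inside the 13 mm tolerance and it is stably saddled, so I leave it. Now the lever.

apply_moves(
  rows=[
    [0, -15, 30, 0, 0, 0, 1],
    [0, -30, 60, 0, 0, 0, 1],
    [20, -30, 60, 0, 0, 0, 1],
    [50, -30, 60, 0, 0, 0, 1],
    [80, -30, 60, 0, 0, 0, 1],
    [110, -30, 60, 0, 0, 0, 1],
    [130, -30, 60, 0, 0, 0, 1],
    [142, -30, 60, 0, 0, 0, 1],
    [142, -30, 60, 0, 0, 0, 1],
    [142, -30, 60, 0, 0, 0, 1],
  ],
)

```text
time: 49.62
eef_pos: [0.4733, -0.1934, 0.0909]
ee_rot: [1.329, 1.126, -1.328]
wrist_force: [-0.1, 0.7, -0.3]
width: 0.088
```

```bash
python3 - <<'E'
from h import *
shot('wrist','w24.png'); 
go(D(-30,-63,90),YAW)
E
```

```text
t49.7 at [ 0.4734 -0.1935  0.0911] shift [ 1.1 -0.9 -0.9] turn [ 0.   0.  -0.1] w 88.0 F [0.5 1.  0. ]
```

View pics/w24.png

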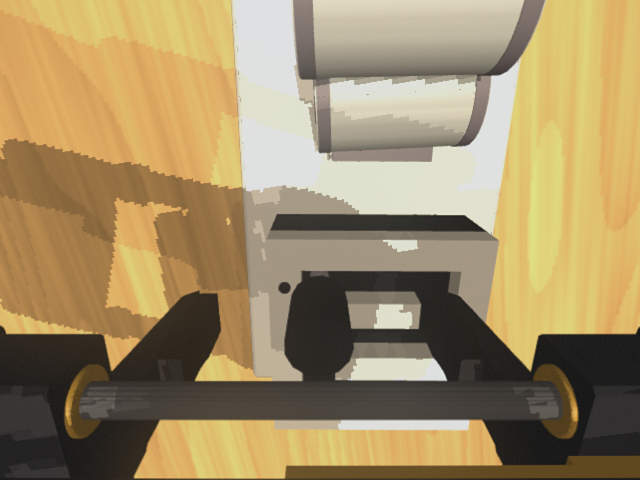

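apply_moves(
  rows=[
    [1, -1, -1, 0, 0, 0, 0],
    [1, -1, -1, 0, 0, 0, -0.5],
    [1, -1, -1, 0, 0, 0, -1],
    [1, -1, -1, 0, 0, 0, -1],
    [1, -1, -1, 0, 0, 0, -1],
    [1, -1, -1, 0, 0, 0, -1],
    [1, -1, -1, 0, 0, 0, -1],
  ],
)

```text
time: 50.55
eef_pos: [0.4722, -0.1923, 0.0891]
ee_rot: [1.33, 1.126, -1.329]
wrist_force: [2.7, -0.3, -1.5]
width: 0.0246
```

```bash
python3 - <<'E'
from h import *
go(D(30,-63,90),YAW);print(loc(ctrl.state()['eef_pos']))
E
```

```text
t50.5 at [ 0.4722 -0.1923  0.0891] shift [-0.8 60.5  0.1] turn [ 0.   0.  -0.1] w 24.6 F [ 2.7 -0.3 -1.5]
[-30.5 -62.9]
```

apply_moves(
  rows=[
    [0, 10, 0, 0, 0, 0, -1],
    [0, 22, 0, 0, 0, 0, -1],
    [0, 34, 0, 0, 0, 0, -1],
    [0, 46, 0, 0, 0, 0, -1],
    [0, 56, 0, 0, 0, 0, -1],
    [0, 61, 0, 0, 0, 0, -1],
    [0, 61.5, 0, 0, 0, 0, -1],
    [0, 61.5, 0, 0, 0, 0, -1],
  ],
)

```text
time: 51.55
eef_pos: [0.5319, -0.2023, 0.0889]
ee_rot: [1.329, 1.127, -1.33]
wrist_force: [-3.8, -0.6, 2.7]
width: 0.0252
```

```bash
python3 - <<'E'
from h import *
go(D(30,-95,90),YAW);print(loc(ctrl.state()['eef_pos']))
E
```

```text
t51.5 at [ 0.5319 -0.2023  0.0889] shift [-1.1 -0.1 32.1] turn [0. 0. 0.] w 25.2 F [-3.8 -0.6  2.7]
[ 30.1 -62.9]
```

apply_moves(
  rows=[
    [0, -0.5, 8, 0, 0, 0, -1],
    [0, -0.5, 16, 0, 0, 0, -1],
    [0, -0.5, 24, 0, 0, 0, -1],
    [0, -0.5, 32, 0, 0, 0, -1],
    [0, -0.5, 32, 0, 0, 0, -1],
    [0, -12, 32, 0, 0, 0, -1],
    [0, -24, 32, 0, 0, 0, -1],
    [0, -36, 32, 0, 0, 0, -1],
    [0, -48, 32, 0, 0, 0, -1],
    [0, -58, 32, 0, 0, 0, -1],
    [0, -61.5, 32, 0, 0, 0, -1],
    [0, -61.5, 32, 0, 0, 0, -1],
  ],
)

```text
time: 53.05
eef_pos: [0.4667, -0.2237, 0.0891]
ee_rot: [1.33, 1.126, -1.328]
wrist_force: [2.8, -0.5, -2.7]
width: 0.0255
```

```bash
python3 - <<'E'
from h import *
go(D(-30,-127,90),YAW);print(loc(ctrl.state()['eef_pos']))
E
```

```text
t53.0 at [ 0.4667 -0.2237  0.0891] shift [-0.9  0.7 32.3] turn [ 0.  -0.  -0.1] w 25.5 F [ 2.8 -0.5 -2.7]
[-30.7 -94.7]
```

apply_moves(
  rows=[
    [0, 0.5, 8, 0, 0, 0, -1],
    [0, 0.5, 16, 0, 0, 0, -1],
    [0, 0.5, 24, 0, 0, 0, -1],
    [0, 0.5, 32, 0, 0, 0, -1],
    [0, 0.5, 32, 0, 0, 0, -1],
    [0, 12, 32, 0, 0, 0, -1],
    [0, 24, 32, 0, 0, 0, -1],
    [0, 36, 32, 0, 0, 0, -1],
    [0, 48, 32, 0, 0, 0, -1],
    [0, 58, 32, 0, 0, 0, -1],
    [0, 61.5, 32, 0, 0, 0, -1],
    [0, 61.5, 32, 0, 0, 0, -1],
  ],
)

```text
time: 54.55
eef_pos: [0.5213, -0.2653, 0.089]
ee_rot: [1.328, 1.129, -1.331]
wrist_force: [-4.5, -0.6, 3.8]
width: 0.025
```

```bash
python3 - <<'E'
from h import *
go(D(30,-127,90),YAW);print(loc(ctrl.state()['eef_pos']))
E
```

```text
t54.5 at [ 0.5213 -0.2653  0.089 ] shift [-1.   0.1  0.2] turn [ 0.1 -0.   0.1] w 25.0 F [-4.5 -0.6  3.8]
[  29.9 -126.8]
```

apply_moves(
  rows=[
    [0, -0.5, 0, 0, 0, 0, -0.3],
    [0, -0.5, 0, 0, 0, 0, 0.3],
    [0, -0.5, 0, 0, 0, 0, 0.8],
    [0, -0.5, 0, 0, 0, 0, 0.8],
    [-20, -0.5, 0, 0, 0, 0, 0.8],
    [-60, 0, 0, 0, 0, 0, 1],
    [-120, 0, 0, 0, 0, 0, 1],
    [-160, 0, 0, 0, 0, 0, 1],
    [-160, -20, 0, 0, 0, 0, 1],
    [-160, -20, 0, 0, 0, 0, 1],
  ],
)

```text
time: 55.8
eef_pos: [0.5019, -0.2622, 0.2512]
ee_rot: [1.33, 1.124, -1.328]
wrist_force: [-0.2, -0.0, 0.2]
width: 0.0879
```

```bash
python3 - <<'E'
from h import *
im,i=shot('wrist','w25.png')
for y,z in ((28,54),(106,94),(54,94)): print(proj(i,[D(0,y,z)]).round(),end=' ')
print(proj(i,[D(30,-127,110)]))
im,i=shot('scene','s5.png'); cv2.imwrite('pics/s5c.png',cv2.resize(im[205:365,130:430],None,fx=2.6,fy=2.6,interpolation=cv2.INTER_CUBIC))
for x,y,z in ((32,132,54),(32,80,54),(32,28,54),(32,106,94),(32,54,94),(30,-127,110)): print(((proj(i,[D(x,y,z)])-[130,205])*2.6).round(),end=' ')
E
```

```text
[[307.  11.]] [[ 303. -151.]] [[304. -49.]] [[346.48254614 225.57266117]]
[[524. 166.]] [[471. 161.]] [[418. 157.]] [[496. 139.]] [[442. 134.]] [[254. 107.]]
```

View pics/w25.png

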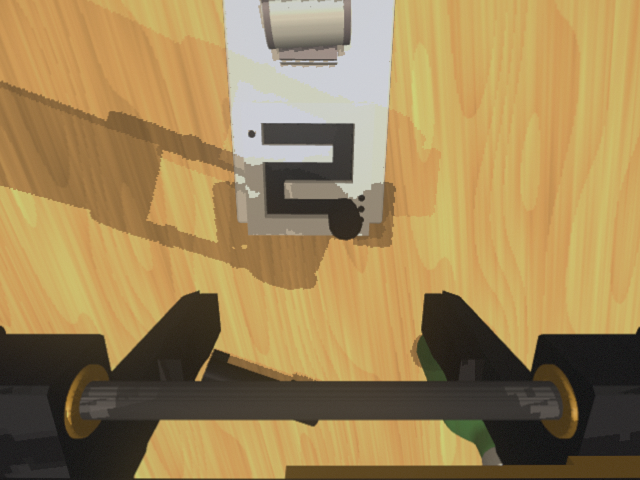

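View pics/s5c.png

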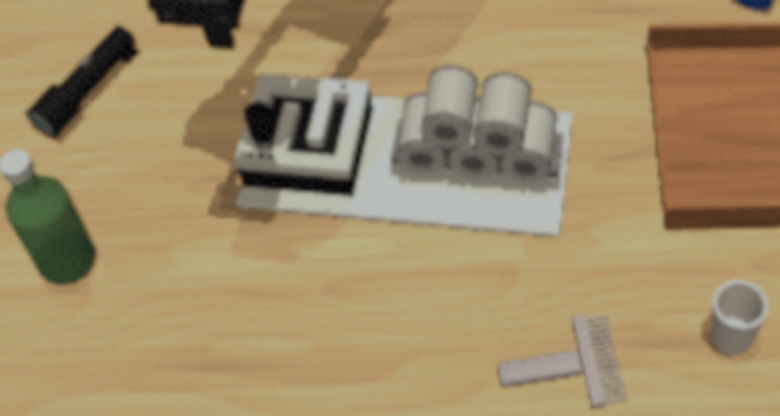

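```bash
python3 - <<'E'
from h import *
print(ctrl.hand_in())
E
```

```text
the job is handed in; nothing more can be done
None
```

The job is handed in at about 56 s of the 210 s allowed; no verdict is reported. The lever went through the gate to the load slot first. All five canisters from the tray then went on the rack, three along the bottom and two saddled on top, and the lever went back through the gate to the dry slot.

Last checks:
- **Lever:** at release the tool holding the knob was within about 1 mm of the dry slot's end point. The last picture shows the knob beside the three pips at (345,219), against (346,226) predicted.
- **Pyramid:** it is standing. Four canisters sit within 1–2 mm of their places. The one in the second layer nearest the gate (place4) was about 5 mm off toward −x in the wrist view, or about 3 mm in the scene view. That is inside the 13 mm tolerance, so I left it.
- **Bystanders:** the bottle, egg cup, flashlight and comb look unmoved, though I compared the pictures only by eye. I left the blue look-alikes alone.
- **Possible disturbances:** I saw no slip of the grip. I saw no knock either, unless the 5 mm shift of that canister was one.

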